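# Fit the radio's battery packs and lock the rack

### The job

Fit every loose battery pack on the table into the radio's battery rack, one to a bay, pressing each down until both sprung tabs snap over its ledge. Once all are in, lock the rack with its quick-release: turn the adjuster nut until the cam lever first meets firm resistance about midway through its swing, then close the lever fully. Leave everything else on the table where it stands.

Things in the scene. Friction and masses are not known exactly. Their poses are not given: they have to be found in the camera images.
- rack: Green steel battery rack, fixed to the table: base plate 94 (x) x 490 (y) x 12 mm with four bays on its left, an adjuster nut (rack y -70) and a cam lever (rack y -200) on its right. Origin: under the plate at table height, 17 mm right (-y) of the plate's middle. x points away from the robot, y left, z up; it stands a few degrees askew.
- bay0 (a point): The leftmost (rack y +223 mm) bay, at rack x 0: this point is where a pack's middle lies when fully home, 30 mm above the bay's floor, 42 mm above the table. Axes are the rack's. Inside, each bay is 70 (x) x 42.4 mm (y); end walls 36 mm above the table; at its four corners guides with flared mouths rise to 80 mm on the y sides.
- bay1 (a point): The second (rack y +155 mm) bay, at rack x 0: this point is where a pack's middle lies when fully home, 30 mm above the bay's floor, 42 mm above the table. Axes are the rack's. On both y sides of each bay a sprung steel tab 30 mm wide leans inwards, sloping from 57 mm down to its hook 40 mm above the table.
- bay2 (a point): The third (rack y +87 mm) bay, at rack x 0: this point is where a pack's middle lies when fully home, 30 mm above the bay's floor, 42 mm above the table. Axes are the rack's. A pack pushed down into a bay spreads its two tabs (about 10 N, up to 20 N if askew); they snap back over its ledge as it reaches the floor.
- bay3 (a point): The fourth, nearest the nut (rack y +19 mm) bay, at rack x 0: this point is where a pack's middle lies when fully home, 30 mm above the bay's floor, 42 mm above the table. Axes are the rack's. Bays lie 68 mm apart.
- pack0_mid (a point): Loose battery pack, 160 g, upright (3 or 4 are there; an absent one reads None): its middle, 30 mm up; z up. Black body 64 (x) x 40 (y) x 26 mm high (x ends stepped in 4 mm below); on it a grey grip block 46 (x) x 24 (y) mm, 26 to 60 mm up; the body's top is the ledge. Fits any bay, x along rack x, either way round. Grip it across the 46 mm (x), clear of the tabs.
- pack1_mid (a point): Loose battery pack, 160 g, upright (3 or 4 are there; an absent one reads None): its middle, 30 mm up; z up. Black body 64 (x) x 40 (y) x 26 mm high (x ends stepped in 4 mm below); on it a grey grip block 46 (x) x 24 (y) mm, 26 to 60 mm up; the body's top is the ledge. Fits any bay, x along rack x, either way round. Grip it across the 46 mm (x), clear of the tabs.
- pack2_mid (a point): Loose battery pack, 160 g, upright (3 or 4 are there; an absent one reads None): its middle, 30 mm up; z up. Black body 64 (x) x 40 (y) x 26 mm high (x ends stepped in 4 mm below); on it a grey grip block 46 (x) x 24 (y) mm, 26 to 60 mm up; the body's top is the ledge. Fits any bay, x along rack x, either way round. Grip it across the 46 mm (x), clear of the tabs.
- pack3_mid (a point): Loose battery pack, 160 g, upright (3 or 4 are there; an absent one reads None): its middle, 30 mm up; z up. Black body 64 (x) x 40 (y) x 26 mm high (x ends stepped in 4 mm below); on it a grey grip block 46 (x) x 24 (y) mm, 26 to 60 mm up; the body's top is the ledge. Fits any bay, x along rack x, either way round. Grip it across the 46 mm (x), clear of the tabs.
- nut_grip (a point): Centre of the adjuster nut's grip block: dark steel, 44 (nut x) x 30 (nut y) x 30 mm high, upright axis, 83 mm above the table. Axes turn with the nut; grip it across its 30 mm (y). Turning takes about 0.5 N m; it stays where it is left.
- nut (a joint): Nut angle, rad, 0 to 8, growing clockwise seen from above; at 0 its x is along rack x. Clockwise tightens: it raises the steel bar and brass pad towards the lever's cam, 3.2 mm per rad. It starts too slack by an amount that differs each time and cannot be seen: 1.5 to 6 rad are needed, in several grasps.
- lever_tip (a point): Centre of the lever's black cross barrel, 20 mm in diameter, 34 mm long along rack y, 85 mm from the pivot. Pinch it by its ends (along rack y) from above, at any lever angle; it can turn between the fingers.
- lever_pivot (a point): The lever's pivot pin (along rack y) at rack (0, -200, 95) mm; axes are the rack's. The lever turns against slight friction (0.08 N m) and stays put until its cam (throw 16 mm) meets the brass pad; from there a spring resists (5 to 10 N at the barrel at its hardest) until dead centre at 1.95 rad, after which it stays closed.
- lever (a joint): Lever angle, rad: 0 fully open (leaning away from the robot), 2.1 fully closed (down towards the robot); midway 1.05. Its elevation above the robot-facing horizontal (rack -x) is 2.27 minus this angle. If the nut is tightened with the lever part-way, the pad meets the cam, then after about 0.2 rad more of nut it pushes the lever back, about 0.26 rad per rad of nut.
- pad (a joint): How far the cam squeezes the brass pad down, m (50 N per mm; 0 without contact). With the lever closed it shows how hard the clamp holds: about 1.5 mm when resistance began midway; less if the nut was too slack, more if too tight.
- mug: Bystander: white mug, radius 38, 78 high mm; origin: centre of its underside.
- tin: Bystander: plain steel can, radius 26, 60 high mm; origin: centre of its underside.
- tape: Bystander: grey tape roll lying flat, radius 32, 22 high mm; origin: centre of its underside.
- notebook: Bystander: green notebook, 140 x 100 x 16 mm; origin: centre of its underside.
- pencil_box: Bystander: wooden pencil box, 180 x 60 x 30 mm; origin: centre of its underside.
- kettle_cup: Bystander: steel cup, radius 34, 85 high mm; origin: centre of its underside.
Mind the look-alikes: they are no part of the job. Leave any green look-alike of the part that bears pack1_mid alone. Leave any pink look-alike of the part that bears pack0_mid alone.

How it is judged:
By the outcome, as a careful person would: the job done as asked, in the order asked, and still so for the second after the job is handed in, with the robot touching nothing.
Of pack0, pack1, pack2, pack3 only 3 to 4 are there at a start; the rules pass over those that are not, and their reading is None.
At some moment in a run one of pack0, pack1, pack2, pack3 may be knocked a few centimetres aside while the robot is not near it.
It also fails if it takes over 210 s, if anything falls off the work surface, if the arm or the gripper's body presses on something with over 40 N, if the wrist force passes 120 N, or if a joint passes its speed limit or range.

### The arm

A 6-joint arm with a two-finger parallel gripper is mounted at the origin on the work surface. World frame = base frame: x ahead of the robot, y to its left, z up, the work surface at z = 0. Lengths are in m, angles in rad, forces in N, time in s.
With the tool pointing down it reaches from about 0.275 to 0.75 m from the base axis. Payload 10.2 kg.
Tool frame: the origin (TCP) lies midway between the tips of the shut fingers; the grasp point (between the pads) lies 19 mm behind it (tcp_to_grasp is the distance from the TCP to the grasp point, in m); z points along the fingers, y is the direction in which the jaws open and shut (so a half turn about z gives the same grasp; the last joint's range is limited). The gripper opens to 88 mm and grips with 3 to 60 N. Pads are 18 mm wide; open, the fingers measure 123 mm over their backs; the gripper's body (75 mm by 187 mm) begins 45 mm behind the grasp point.
Start: joints at [0.93, 0.313, 1.498, -0, 1.331, -0.223], TCP at [0.213, 0.48, 0.239] pointing down, gripper open.
Joint ranges: [-2.94, 2.94], [-0.97, 2.17], [0.19, 2.56], [-1.23, 4.37], [0.02, 3.11], [-2.88, 2.88]. Speed limits (rad/s): [2.39, 2.39, 3.01, 3.14, 3.14, 3.14].

### API

Orientations are given as a unit quaternion [w, x, y, z].
In Python, from plant import get_state, camera, camera_model, job_done, tcp_to_grasp gives the robot as it stands. The module is installed in compiled form; this text tells all that it offers.
- The arm moves only by the tool jog_arm, never from a script. Its argument "moves" is a list of rows, each an object of numbers: "dx", "dy", "dz": the shift along the world's x, y, z in mm; "ax", "ay", "az": the turn, a rotation vector about the world's x, y, z in degrees. In form: [{"dx": .., "dy": .., "dz": .., "ax": .., "ay": .., "az": ..}, ...]. A call has 1 to 5 rows; each row is the pose to reach, as a shift and turn from the pose commanded when the call began; what a row does not reach only later rows make up. A row lasts 1/8 s, in which the tool goes at most 62.5 mm and 10.7 degrees, less where a joint would pass 70% of its speed; a pose out of reach is approached as far as the arm can. A call with a gripper value outside its range is refused whole. "grip" is the opening in per cent of the stroke, from 0 (shut) to 100 (fully open), set as the call begins (left out, the last holds). The fingers move at their own pace and stop on an object; the grip force is fixed at half the most. Time passes only in rows, so rows that repeat a pose let the fingers close. It gives the time, the measured TCP pose, the force and the opening at its end, in the units of the state.
- get_state(): the state, without advancing time (a new reading comes with each control period).
- camera(name): name is "scene" or "top" or "wrist"; returns the picture (420x560x3 uint8, blue, green, red); there is no depth.
- camera_model(name): a dict with "fx", "fy", "cx", "cy" (pixels), "dist" ([k1, k2, p1, p2, k3] as OpenCV has them; the pictures are not rectified), "R" (3x3) and "t" (3): a world point X has camera coordinates R X + t. Camera axes: x right, y down, z forward; pixel columns grow to the right and rows downward; lengths in m; the calibration is good to about 2 mm. A picture is of the moment at which its call begins: read the wrist's pose just before it. camera_model takes no time and is no camera call; for the wrist camera it gives the pose at the moment of the call.
- job_done(): hands the job in, once; it reports no verdict.
The state is a dict: "clock": time; "qpos": joint angles; "joint_velocities": joint speeds; "effort": joint torques, N m; "position": TCP position; "tcp_rot": TCP orientation; "force": force on the tool from outside, world axes, zero at the start; "ft_torque": the same for the moment, N m; "grip_width": finger opening in m.
Only numpy, scipy, OpenCV 4.12 (cv2) and the standard library are available. Lean on these libraries where they do the work, as an engineer would, in place of code of your own. Each camera call takes 0.05 s, during which the arm holds its last target. There are 200 camera calls.

## Working session

There is one attempt and no reset: what is moved stays moved. The work goes in short steps, Python scripts to look and compute and a tool call to move; the robot and the scene stay as the last step left them, time stands still between calls to the robot, and variables do not carry over. Pictures are saved under pics/ and viewed, about 12 in all and at most 16, crops included, and the job is handed in when it is done.

Besides the shell and the picture viewer there is one more tool, called after ">>>" as name(argument=value, ...), one argument or row to a line, values as JSON. jog_arm: Moves the arm, as the interface text tells. Its arguments: {"type":"object","properties":{"moves":{"type":"array","items":{"type":"object","properties":{"dx":{"type":"number"},"dy":{"type":"number"},"dz":{"type":"number"},"ax":{"type":"number"},"ay":{"type":"number"},"az":{"type":"number"}}}},"grip":{"type":"number"}},"required":["moves"]}

```bash
mkdir -p pics
cat > h.py <<'E'
import numpy as np, cv2
from plant import *
def ray(name,uv,m=None):
    m=m or camera_model(name)
    K=np.array([[m['fx'],0,m['cx']],[0,m['fy'],m['cy']],[0,0,1]])
    p=cv2.undistortPoints(np.array(uv,float).reshape(-1,1,2),K,np.array(m['dist'],float)).reshape(-1,2)
    R=np.array(m['R']);t=np.array(m['t'])
    return -R.T@t, np.c_[p,np.ones(len(p))]@R
def onz(name,uv,z,m=None):
    c,d=ray(name,uv,m); z=np.broadcast_to(z,len(d))
    return c+d*((z-c[2])/d[:,2])[:,None]
def proj(name,X,m=None):
    m=m or camera_model(name)
    K=np.array([[m['fx'],0,m['cx']],[0,m['fy'],m['cy']],[0,0,1]])
    R=np.array(m['R'])
    return cv2.projectPoints(np.array(X,float).reshape(-1,1,3),cv2.Rodrigues(R)[0],np.array(m['t'],float),K,np.array(m['dist'],float))[0].reshape(-1,2)
def snap(name,fn,crop=None,s=1):
    im=camera(name)
    cv2.imwrite('pics/raw_'+fn+'.png',im)
    if crop: x0,y0,x1,y1=crop; im=im[y0:y1,x0:x1]
    cv2.imwrite('pics/'+fn+'.png',cv2.resize(im,None,fx=s,fy=s,interpolation=cv2.INTER_CUBIC)); return im
E
python3 - <<'E'
from h import *
np.set_printoptions(precision=4,suppress=True)
print(get_state(), tcp_to_grasp)
snap('top','top0',s=1.42);snap('scene','scene0',s=1.42)
for n in('top','scene','wrist'):
  m=camera_model(n);print(n,m,-np.array(m['R']).T@m['t'])
E
```

```text
{'clock': 0.0, 'qpos': array([ 0.9296,  0.3134,  1.4984, -0.    ,  1.331 , -0.2234]), 'joint_velocities': array([-0.0016,  0.    ,  0.0008,  0.0004,  0.0005, -0.0005]), 'effort': array([ -0.0007, -40.2208, -25.2273,   0.0694,   0.0352,  -0.0001]), 'position': array([0.2129, 0.4796, 0.2382]), 'tcp_rot': array([-0.0003,  0.2074,  0.9783, -0.0006]), 'force': array([ 0.2954, -0.7613, -0.9628]), 'ft_torque': array([-0.0106, -0.0228, -0.019 ]), 'grip_width': 0.08826200759364472} 0.0187
top {'fx': 431.87479514058356, 'fy': 431.87479514058356, 'cx': 279.0287071695794, 'cy': 210.3310120749604, 'dist': array([-0.0081,  0.    ,  0.    ,  0.    ,  0.    ]), 'R': array([[-0.0006, -0.9999,  0.0107],
       [-0.9849, -0.0012, -0.1733],
       [ 0.1733, -0.0107, -0.9848]]), 't': array([-0.0163,  0.4772,  1.5039])} [0.2094 0.0003 1.5639]
scene {'fx': 483.06390910541404, 'fy': 483.06390910541404, 'cx': 278.7740019516029, 'cy': 210.20622884671278, 'dist': array([-0.1065,  0.    ,  0.    ,  0.    ,  0.    ]), 'R': array([[ 0.873 ,  0.4877,  0.0054],
       [ 0.3805, -0.6741, -0.6331],
       [-0.3051,  0.5547, -0.7741]]), 't': array([-0.3865, -0.0925,  1.4658])} [ 0.8199 -0.6869  1.0781]
wrist {'fx': 299.04611036155586, 'fy': 299.04611036155586, 'cx': 280.67859062708476, 'cy': 202.4931246632502, 'dist': array([-0.0531,  0.    ,  0.    ,  0.    ,  0.    ]), 'R': array([[ 0.406 ,  0.9139, -0.0013],
       [ 0.8772, -0.3893,  0.2811],
       [ 0.2564, -0.1153, -0.9597]]), 't': array([-0.5248, -0.0381,  0.3896])} [0.1466 0.5097 0.3839]
```

View pics/top0.png

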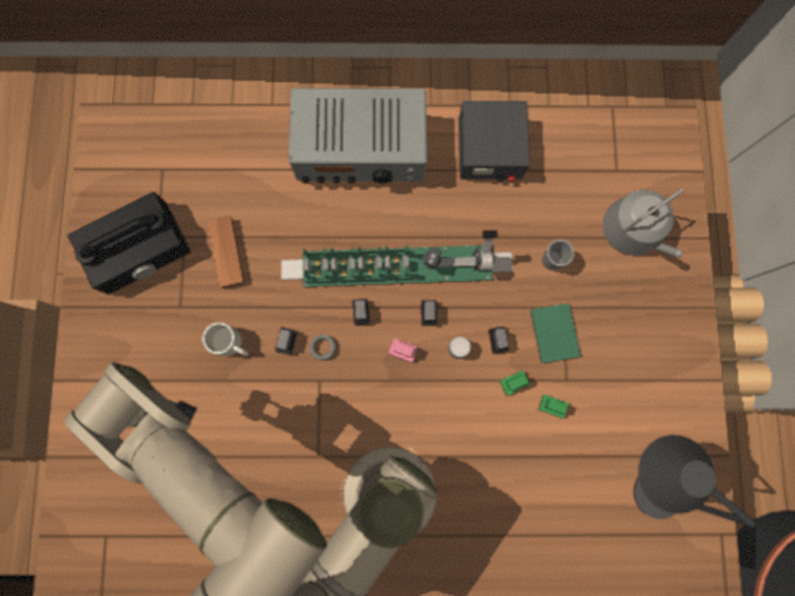

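View pics/scene0.png

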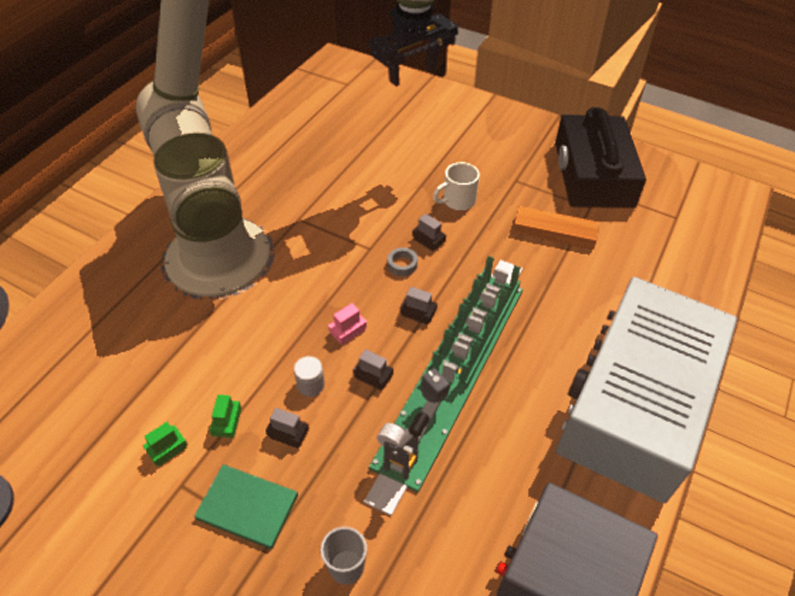

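Four packs are visible in the top view, at about (286,341), (361,312), (429,313) and (499,340). The rack runs from (303,268) to (495,262), and the pink and green look-alikes are to be left alone. Next I need an enlarged crop.

Run:
```python
import cv2
im=cv2.imread('pics/raw_top0.png')[160:262,192:368]
cv2.imwrite('pics/c1.png',cv2.resize(im,None,fx=4.5,fy=4.5,interpolation=cv2.INTER_CUBIC))
```

```text
(no output)
```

View pics/c1.png

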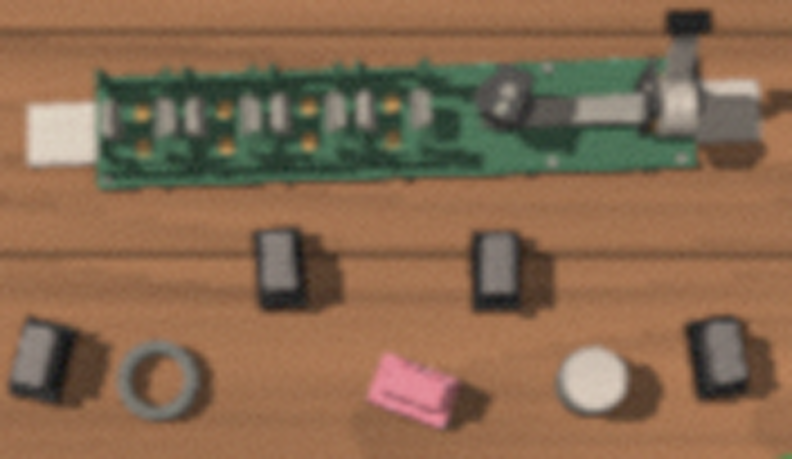

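```bash
cat >> h.py <<'E'
def crop2raw(p,x0,y0,s): return (np.array(p,float)+.5)/s-.5+[x0,y0]
E
python3 - <<'E'
from h import *
np.set_printoptions(precision=4,suppress=True)
f=lambda p:crop2raw(p,192,160,4.5)
P=onz('top',f([(100,189),(97,72),(697,167),(144,112),(144,148),(226,112),(226,147),(309,107),(309,143),(392,104),(392,140)]),.012)
print(P)
left=(P[0]+P[1])/2; d=P[0]-P[2]; th=np.arctan2(-d[0],d[1]); print('len',np.hypot(*d[:2]),'wid',np.hypot(*(P[0]-P[1])[:2]),'yaw',np.degrees(th))
g=(P[3::2]+P[4::2])/2
A=np.polyfit(g[:,1],g[:,0],1);print('yaw gold',-np.degrees(np.arctan(A[0])),g, np.diff(g,axis=0))
print('nut',onz('top',f([(505,97)]),.098))
print('tip',onz('top',f([(689,22)]),[.16]))
for n,c,box in (('A',(40,357),[(28,322),(72,329),(57,394),(14,388)]),('B',(279,261),[]),('C',(497,263),[]),('D',(722,354),[])):
  X=onz('top',f([c]),.06)[0];print(n,X,np.hypot(X[0],X[1]))
E
```

```text
[[ 0.5145  0.2219  0.012 ]
 [ 0.6124  0.2269  0.012 ]
 [ 0.5335 -0.2645  0.012 ]
 [ 0.5788  0.1876  0.012 ]
 [ 0.5486  0.1869  0.012 ]
 [ 0.5789  0.1205  0.012 ]
 [ 0.5496  0.1201  0.012 ]
 [ 0.5832  0.0526  0.012 ]
 [ 0.553   0.0524  0.012 ]
 [ 0.5859 -0.0154  0.012 ]
 [ 0.5557 -0.0154  0.012 ]]
len 0.48683026701890436 wid 0.09803523650816794 yaw 2.239637741394371
yaw gold 2.1276207582562083 [[ 0.5637  0.1873  0.012 ]
 [ 0.5642  0.1203  0.012 ]
 [ 0.5681  0.0525  0.012 ]
 [ 0.5708 -0.0154  0.012 ]] [[ 0.0005 -0.0669  0.    ]
 [ 0.0039 -0.0678  0.    ]
 [ 0.0026 -0.0679  0.    ]]
nut [[ 0.5708 -0.1022  0.098 ]]
tip [[ 0.6135 -0.2364  0.16  ]]
A [0.3723 0.2582 0.06  ] 0.45301401123503926
B [0.4478 0.0736 0.06  ] 0.4538332098373434
C [ 0.4464 -0.0971  0.06  ] 0.45685977909869924
D [ 0.3749 -0.2717  0.06  ] 0.46300470956827133
```

>>> jog_arm(
  moves=[
    {"dx": 32, "dy": -44, "az": -10.5},
    {"dx": 64, "dy": -88, "az": -21},
    {"dx": 96, "dy": -133, "az": -31.5},
    {"dx": 128, "dy": -178, "az": -42},
    {"dx": 159, "dy": -222, "az": -52.5},
  ],
  grip=100,
)

```text
invalid input
```

>>> jog_arm(
  moves=[
    {"az": -10},
    {"az": -20},
    {"az": -25.5},
    {"az": -25.5},
  ],
)

```text
invalid input
```

Run:
```python
from h import *
s=get_state();print(s['position'],s['tcp_rot'],s['qpos'],s['clock'])
snap('wrist','w1',s=1.42)
m=camera_model('wrist');print(m['R'],m['t'])
print(proj('wrist',[(0.3723,0.2582,.06)])*1.42)
```

```text
[0.21292558 0.47964414 0.23824508] [-2.22925778e-04  2.07393009e-01  9.78257547e-01 -5.12118313e-04] [ 9.29547056e-01  3.13359149e-01  1.49833741e+00 -2.50403163e-05
  1.33101290e+00 -2.23424704e-01] 0.1
[[ 0.40596903  0.91388612 -0.00114457]
 [ 0.87716397 -0.38930413  0.28111504]
 [ 0.25646155 -0.11512797 -0.95967339]] [-0.52490365 -0.0381531   0.3895845 ]
[[254.3909088 501.6728652]]
```

View pics/w1.png

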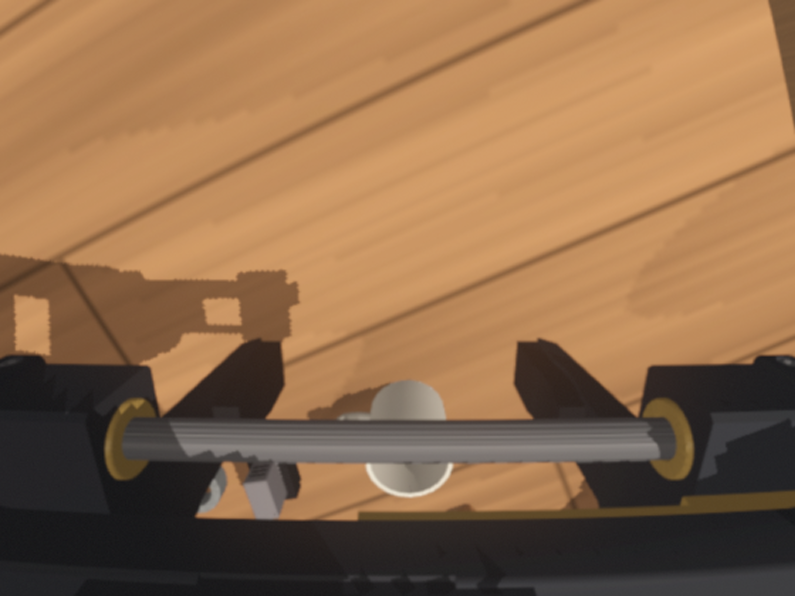

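The arm didn't move: both calls came back as "invalid input". I'll send every key in each row. The wrist view shows the camera sits beside the fingers, and its upper half is clear.

>>> jog_arm(
  moves=[
    {"dx": 32, "dy": -54, "dz": 0, "ax": 0, "ay": 0, "az": -10.5},
    {"dx": 64, "dy": -108, "dz": 0, "ax": 0, "ay": 0, "az": -21},
    {"dx": 96, "dy": -163, "dz": 0, "ax": 0, "ay": 0, "az": -31.5},
    {"dx": 128, "dy": -218, "dz": 0, "ax": 0, "ay": 0, "az": -42},
    {"dx": 155, "dy": -272, "dz": 0, "ax": 0, "ay": 0, "az": -52.5},
  ],
  grip=100,
)

```text
clock: 0.78
position: [0.3684, 0.2066, 0.2387]
tcp_rot: [0.0, 0.621, 0.784, 0.0]
force: [1.0, 0.5, 0.6]
grip_width: 0.0879
```

>>> jog_arm(
  moves=[
    {"dx": 0, "dy": 0, "dz": -40, "ax": 0, "ay": 0, "az": -10.5},
    {"dx": 0, "dy": 0, "dz": -60, "ax": 0, "ay": 0, "az": -21},
    {"dx": 0, "dy": 0, "dz": -80, "ax": 0, "ay": 0, "az": -25.5},
    {"dx": 0, "dy": 0, "dz": -80, "ax": 0, "ay": 0, "az": -25.5},
  ],
)

```text
clock: 1.27
position: [0.3671, 0.2082, 0.1578]
tcp_rot: [-0.001, 0.777, 0.63, -0.001]
force: [0.4, 0.1, 0.4]
grip_width: 0.0883
```

Run:
```python
from h import *
np.set_printoptions(precision=4,suppress=True)
s=get_state();print(s['position'],s['tcp_rot'],s['qpos'],s['clock'])
snap('wrist','w2',s=1.42)
m=camera_model('wrist');np.save('w2.npy',m)
print(proj('wrist',[(0.3723,0.2582,.06),s['position'],s['position']-[0,0,.1]])*1.42)
```

```text
[0.3671 0.2082 0.1578] [-0.0006  0.7766  0.63   -0.0013] [0.2368 0.1789 1.9001 0.     1.0655 0.4445] 1.275
[[389.1375 205.7828]
 [397.4678 363.9569]
 [398.2024 288.8879]]
```

View pics/w2.png

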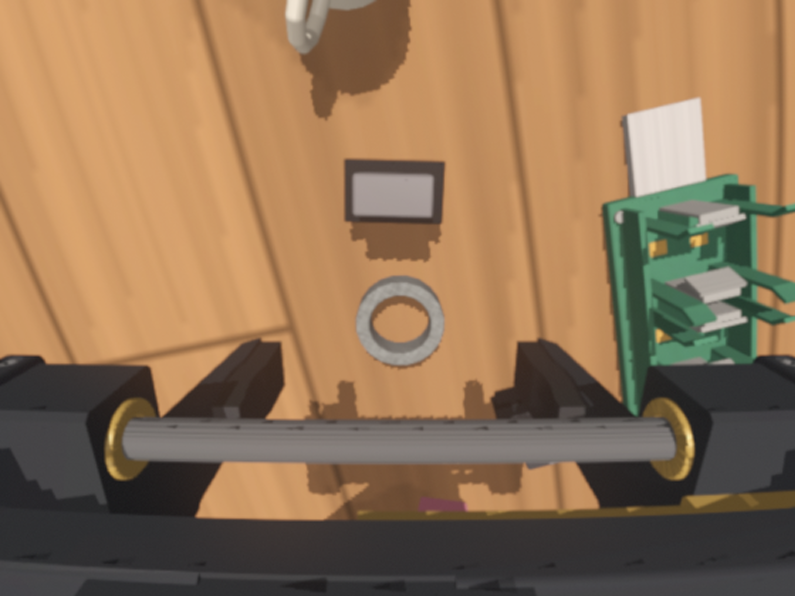

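The wrist view shows pack A's grey top with corners (353,172), (435,175), (434,219) and (353,216). The tape roll lies below it.

```bash
cat >> h.py <<'E'
def top(m,c,z,s=1.42):
    X=onz('wrist',crop2raw(c,0,0,s),z,m)
    d1=(X[1]-X[0]+X[2]-X[3])/2; d2=(X[3]-X[0]+X[2]-X[1])/2
    print('ctr',X.mean(0).round(4),'size',np.hypot(*d1[:2]).round(4),np.hypot(*d2[:2]).round(4),'yaw',np.degrees(np.arctan2(d1[1],d1[0])).round(1)); return X
def tool():
    s=get_state();w,x,y,z=s['tcp_rot']
    from scipy.spatial.transform import Rotation as Ro
    R=Ro.from_quat([x,y,z,w]).as_matrix()
    print('tcp',s['position'].round(4),'jawyaw',np.degrees(np.arctan2(R[1,1],R[0,1])).round(2),'tilt',R[:2,2].round(4),'F',s['force'].round(1),'T',s['ft_torque'].round(2),'g',round(s['grip_width'],4),'t',s['clock'],'q6',s['qpos'][5].round(2)); return s
E
python3 - <<'E'
from h import *
m=np.load('w2.npy',allow_pickle=True).item()
top(m,[(353,172),(435,175),(434,219),(353,216)],.06)
tool()
E
```

```text
ctr [0.376  0.2633 0.06  ] size 0.0461 0.0245 yaw -13.9
tcp [0.3676 0.2084 0.1588] jawyaw -11.84 tilt [-0.0008 -0.0002] F [0.2 0.1 0.9] T [-0.04  0.08  0.03] g 0.0882 t 1.325 q6 0.44
```

>>> jog_arm(
  moves=[
    {"dx": 8.5, "dy": 55, "dz": -30, "ax": 0, "ay": 0, "az": -2},
    {"dx": 8.5, "dy": 55, "dz": -60, "ax": 0, "ay": 0, "az": -2},
    {"dx": 8.5, "dy": 55, "dz": -110, "ax": 0, "ay": 0, "az": -2},
    {"dx": 8.5, "dy": 55, "dz": -126, "ax": 0, "ay": 0, "az": -2},
    {"dx": 8.5, "dy": 55, "dz": -126, "ax": 0, "ay": 0, "az": -2},
  ],
)

```text
clock: 1.95
position: [0.3763, 0.2635, 0.0327]
tcp_rot: [-0.0, 0.787, 0.617, -0.0]
force: [0.6, -0.3, 0.7]
grip_width: 0.0881
```

>>> jog_arm(
  moves=[
    {"dx": 0, "dy": 0, "dz": 0, "ax": 0, "ay": 0, "az": 0},
    {"dx": 0, "dy": 0, "dz": 0, "ax": 0, "ay": 0, "az": 0},
    {"dx": 0, "dy": 0, "dz": 0, "ax": 0, "ay": 0, "az": 0},
    {"dx": 0, "dy": 0, "dz": 0, "ax": 0, "ay": 0, "az": 0},
  ],
  grip=0,
)

```text
clock: 2.45
position: [0.3764, 0.2635, 0.033]
tcp_rot: [0.0, 0.788, 0.616, 0.0]
force: [0.4, 0.9, 0.9]
grip_width: 0.0502
```

>>> jog_arm(
  moves=[
    {"dx": 0, "dy": 0, "dz": 0, "ax": 0, "ay": 0, "az": 0},
    {"dx": 0, "dy": 0, "dz": 20, "ax": 0, "ay": 0, "az": 0},
    {"dx": 0, "dy": 0, "dz": 70, "ax": 0, "ay": 0, "az": 0},
    {"dx": 0, "dy": 0, "dz": 120, "ax": 0, "ay": 0, "az": 0},
    {"dx": 40, "dy": -30, "dz": 150, "ax": 0, "ay": 0, "az": 8},
  ],
)

```text
clock: 3.08
position: [0.4156, 0.2344, 0.185]
tcp_rot: [0.0, 0.741, 0.672, 0.001]
force: [0.6, 0.7, -1.9]
grip_width: 0.0456
```

>>> jog_arm(
  moves=[
    {"dx": 50, "dy": -30, "dz": 10, "ax": 0, "ay": 0, "az": 8},
    {"dx": 100, "dy": -70, "dz": 20, "ax": 0, "ay": 0, "az": 8},
    {"dx": 150, "dy": -100, "dz": 20, "ax": 0, "ay": 0, "az": 8},
    {"dx": 150, "dy": -100, "dz": 20, "ax": 0, "ay": 0, "az": 8},
  ],
)

```text
clock: 3.58
position: [0.5682, 0.1309, 0.2014]
tcp_rot: [-0.0, 0.696, 0.718, -0.001]
force: [-0.3, 0.1, -1.3]
grip_width: 0.0457
```

Run:
```python
from h import *
tool()
snap('wrist','w3',s=1.42)
m=camera_model('wrist');np.save('w3.npy',m)
```

```text
tcp [0.5682 0.1309 0.2014] jawyaw 1.85 tilt [-0.0011 -0.0004] F [-0.3  0.1 -1.3] T [-0.01  0.07  0.01] g 0.0457 t 3.575 q6 -0.01
```

View pics/w3.png

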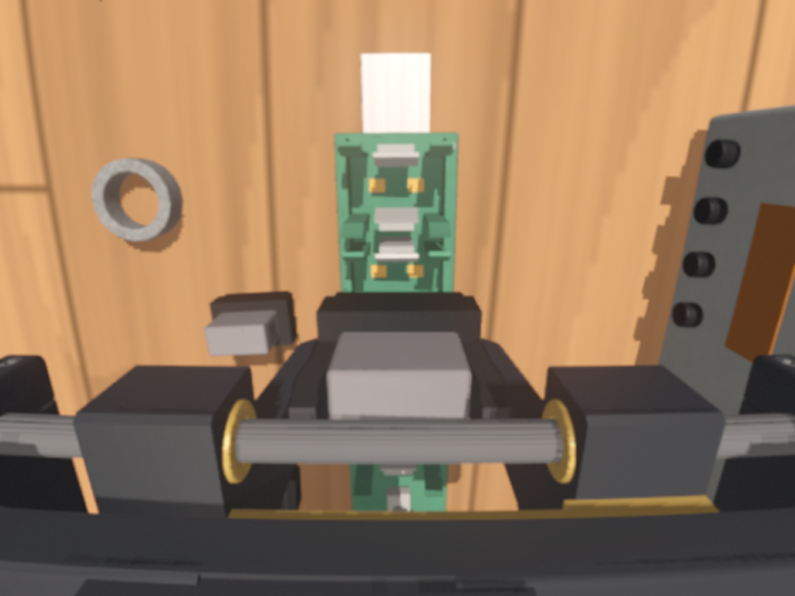

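The wrist view shows the plate's end corners at (334,133) and (458,133). The contacts are at (377,186) and (415,186) in bay0, and (379,271) and (415,271) in bay1. The pack is held squarely.

Run:
```python
from h import *
m=np.load('w3.npy',allow_pickle=True).item()
f=lambda p:crop2raw(p,0,0,1.42)
X=onz('wrist',f([(334,133),(458,133),(377,186),(415.5,186),(379,271),(415.5,271)]),[.012]*6,m);print(X.round(4))
e=(X[0]+X[1])/2;g0=(X[2]+X[3])/2;g1=(X[4]+X[5])/2
print(e,g0,g1,np.degrees(np.arctan2(-(g0-g1)[0],(g0-g1)[1])),np.degrees(np.arctan2(-(e-g1)[0],(e-g1)[1])))
th=np.radians(2.2);yv=np.array([-np.sin(th),np.cos(th)])
for p,y in((e,262),(g0,223),(g1,155)): print('bay0 from',y,p[:2]+yv*(223-y)/1e3)
im=cv2.imread('pics/raw_w3.png')[80:230,210:350]
cv2.imwrite('pics/c3.png',cv2.resize(im,None,fx=4,fy=4,interpolation=cv2.INTER_CUBIC))
```

```text
[[0.5143 0.2261 0.012 ]
 [0.6071 0.2292 0.012 ]
 [0.5473 0.1882 0.012 ]
 [0.577  0.1892 0.012 ]
 [0.5503 0.1207 0.012 ]
 [0.58   0.1217 0.012 ]]
[0.56069328 0.22767837 0.012     ] [0.56216311 0.18868272 0.012     ] [0.5651482  0.12117857 0.012     ] 2.5320204386923155 2.395305579107263
bay0 from 262 [0.5621904  0.18870711]
bay0 from 223 [0.56216311 0.18868272]
bay0 from 155 [0.56253783 0.18912845]
```

View pics/c3.png

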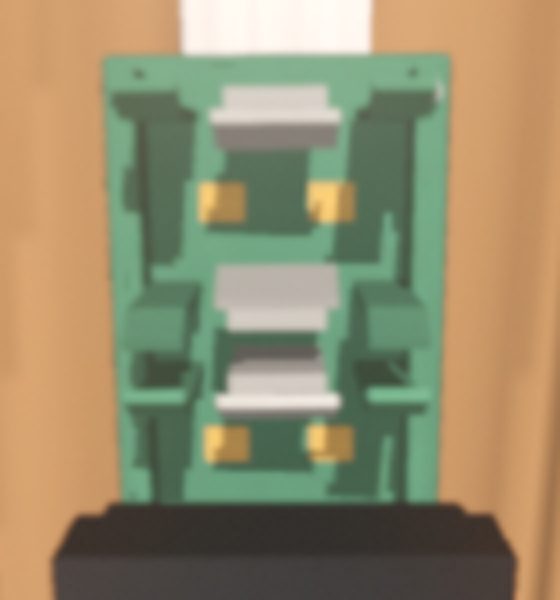

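>>> jog_arm(
  moves=[
    {"dx": -6, "dy": 58, "dz": -20, "ax": 0, "ay": 0, "az": 0.5},
    {"dx": -6, "dy": 58, "dz": -60, "ax": 0, "ay": 0, "az": 0.5},
    {"dx": -6, "dy": 58, "dz": -82, "ax": 0, "ay": 0, "az": 0.5},
    {"dx": -6, "dy": 58, "dz": -82, "ax": 0, "ay": 0, "az": 0.5},
  ],
)

```text
clock: 4.12
position: [0.5584, 0.1922, 0.1195]
tcp_rot: [-0.001, 0.691, 0.723, -0.001]
force: [0.4, -1.8, -0.9]
grip_width: 0.0462
```

>>> jog_arm(
  moves=[
    {"dx": 0, "dy": 0, "dz": -10, "ax": 0, "ay": 0, "az": 0},
    {"dx": 0, "dy": 0, "dz": -22, "ax": 0, "ay": 0, "az": 0},
    {"dx": 0, "dy": 0, "dz": -32, "ax": 0, "ay": 0, "az": 0},
    {"dx": 0, "dy": 0, "dz": -32, "ax": 0, "ay": 0, "az": 0},
  ],
)

```text
clock: 4.62
position: [0.5611, 0.1901, 0.0891]
tcp_rot: [0.001, 0.691, 0.722, 0.0]
force: [2.8, -7.5, -0.9]
grip_width: 0.0456
```

>>> jog_arm(
  moves=[
    {"dx": 1, "dy": -1.3, "dz": 0, "ax": 0, "ay": 0, "az": 0},
    {"dx": 1, "dy": -1.3, "dz": 0, "ax": 0, "ay": 0, "az": 0},
    {"dx": 1, "dy": -1.3, "dz": 0, "ax": 0, "ay": 0, "az": 0},
  ],
)

```text
clock: 5.0
position: [0.5614, 0.1899, 0.0891]
tcp_rot: [0.0, 0.691, 0.723, 0.0]
force: [-1.2, -4.6, 2.5]
grip_width: 0.0457
```

>>> jog_arm(
  moves=[
    {"dx": 0, "dy": -1.2, "dz": -8, "ax": 0, "ay": 0, "az": 0},
    {"dx": 0, "dy": -1.2, "dz": -16, "ax": 0, "ay": 0, "az": 0},
    {"dx": 0, "dy": -1.2, "dz": -24, "ax": 0, "ay": 0, "az": 0},
    {"dx": 0, "dy": -1.2, "dz": -32, "ax": 0, "ay": 0, "az": 0},
  ],
)

```text
clock: 5.5
position: [0.5616, 0.1891, 0.0563]
tcp_rot: [0.0, 0.691, 0.723, 0.0]
force: [3.2, -0.7, 2.7]
grip_width: 0.0458
```

>>> jog_arm(
  moves=[
    {"dx": 0, "dy": 0, "dz": -6, "ax": 0, "ay": 0, "az": 0},
    {"dx": 0, "dy": 0, "dz": -12, "ax": 0, "ay": 0, "az": 0},
    {"dx": 0, "dy": 0, "dz": -15, "ax": 0, "ay": 0, "az": 0},
    {"dx": 0, "dy": 0, "dz": -15, "ax": 0, "ay": 0, "az": 0},
  ],
)

```text
clock: 6.0
position: [0.5616, 0.1893, 0.0439]
tcp_rot: [0.0, 0.691, 0.723, 0.001]
force: [-5.3, -0.3, 21.9]
grip_width: 0.0459
```

Run:
```python
from h import *
tool()
```

```text
tcp [0.5616 0.1893 0.0439] jawyaw 2.57 tilt [0.0013 0.0004] F [-5.3 -0.3 21.9] T [-0.21  1.21 -0.08] g 0.0459 t 6.0 q6 0.08
```

>>> jog_arm(
  moves=[
    {"dx": 0, "dy": 0, "dz": 1, "ax": 0, "ay": 0, "az": 0},
    {"dx": 0, "dy": 0, "dz": 1, "ax": 0, "ay": 0, "az": 0},
    {"dx": 0, "dy": 0, "dz": 1, "ax": 0, "ay": 0, "az": 0},
    {"dx": 0, "dy": 0, "dz": 50, "ax": 0, "ay": 0, "az": 0},
    {"dx": 0, "dy": 0, "dz": 110, "ax": 0, "ay": 0, "az": 0},
  ],
  grip=100,
)

```text
clock: 6.62
position: [0.5605, 0.1888, 0.1518]
tcp_rot: [-0.001, 0.691, 0.723, -0.001]
force: [1.2, 0.5, 0.0]
grip_width: 0.0879
```

>>> jog_arm(
  moves=[
    {"dx": -30, "dy": -50, "dz": 12, "ax": 0, "ay": 0, "az": 3},
    {"dx": -60, "dy": -100, "dz": 12, "ax": 0, "ay": 0, "az": 3},
    {"dx": -90, "dy": -150, "dz": 12, "ax": 0, "ay": 0, "az": 3},
    {"dx": -113, "dy": -170, "dz": 12, "ax": 0, "ay": 0, "az": 3},
    {"dx": -113, "dy": -170, "dz": 12, "ax": 0, "ay": 0, "az": 3},
  ],
)

```text
clock: 7.25
position: [0.4473, 0.0181, 0.1637]
tcp_rot: [-0.0, 0.673, 0.74, -0.0]
force: [0.6, -0.3, 0.0]
grip_width: 0.0878
```

Run:
```python
from h import *
tool()
snap('wrist','w4',s=1.42)
m=camera_model('wrist');np.save('w4.npy',m)
snap('top','t4')
a=cv2.imread('pics/raw_top0.png')[150:290,192:400];b=cv2.imread('pics/raw_t4.png')[150:290,192:400]
cv2.imwrite('pics/t4c.png',cv2.resize(b,None,fx=3.5,fy=3.5,interpolation=cv2.INTER_CUBIC))
```

```text
tcp [0.4473 0.0181 0.1637] jawyaw 5.43 tilt [-0.0005  0.0001] F [ 0.6 -0.3  0. ] T [-0.08  0.04 -0.06] g 0.0878 t 7.25 q6 -0.32
```

View pics/w4.png

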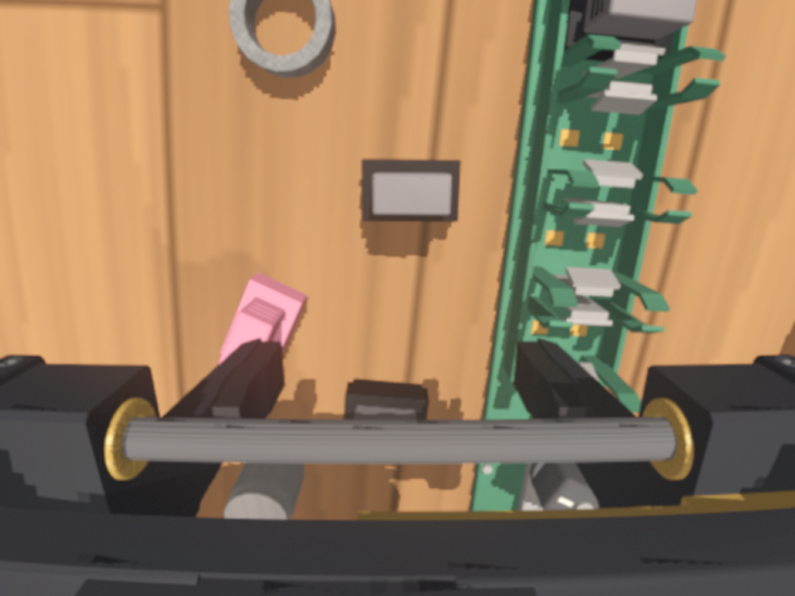

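B's top face has corners at about (372,172), (453,172), (453,214) and (373,214). Pack A is in bay0 at the top right. To save views, I'll automate finding the grey top, checking it against this reading.

```bash
cat >> h.py <<'E'
def findpack(im,m,guess,z=.06,name='wrist'):
    g=proj(name,[[guess[0],guess[1],z]],m)[0]
    hsv=cv2.cvtColor(im,cv2.COLOR_BGR2HSV)
    msk=((hsv[...,1]<45)&(hsv[...,2]>110)).astype(np.uint8)
    n,l,st,ce=cv2.connectedComponentsWithStats(msk,connectivity=4)
    best=None
    for i in range(1,n):
        if not(400<st[i,4]<3500): continue
        d=np.hypot(*(ce[i]-g))
        if best is None or d<best[0]: best=(d,i)
    d,i=best
    c=cv2.boxPoints(cv2.minAreaRect(np.argwhere(l==i)[:,::-1].astype(np.float32)))
    X=onz(name,c,z,m)[:,:2]
    e=[X[1]-X[0],X[2]-X[1]]; L=[np.hypot(*v) for v in e]; v=e[int(np.argmax(L))]; v=v*np.sign(v[0])
    print('pack ctr',X.mean(0).round(4),'size',np.round(sorted(L),4),'yaw',np.degrees(np.arctan2(v[1],v[0])).round(1),'pix',ce[i].round(),'d',d.round(1),'area',st[i,4])
E
python3 - <<'E'
from h import *
for n,g in(('w2',(.376,.263)),('w4',(.448,.0736))):
  m=np.load(n+'.npy',allow_pickle=True).item()
  findpack(cv2.imread(f'pics/raw_{n}.png'),m,g)
top(m,[(372,172),(453,172),(453,214.5),(373,214)],.06)
E
```

```text
pack ctr [0.3754 0.2641] size [0.0241 0.0453] yaw -13.3 pix [276. 137.] d 1.8 area 1736
pack ctr [0.4504 0.0755] size [0.0242 0.0453] yaw 5.5 pix [290. 136.] d 3.9 area 1691
ctr [0.4508 0.0757 0.06  ] size 0.0464 0.024 yaw 5.3
```

View pics/t4c.png

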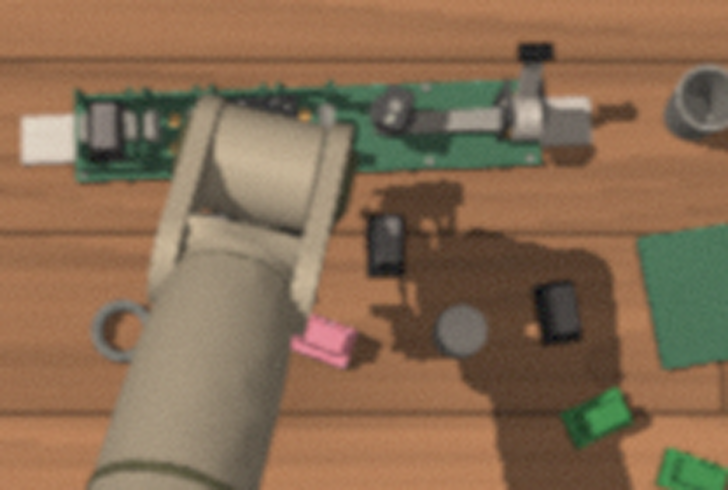

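The top view confirms pack A in bay0 and that nothing else has moved. Now I'll grasp B.

>>> jog_arm(
  moves=[
    {"dx": 3.5, "dy": 57.5, "dz": -30, "ax": 0, "ay": 0, "az": 0},
    {"dx": 3.5, "dy": 57.5, "dz": -70, "ax": 0, "ay": 0, "az": 0},
    {"dx": 3.5, "dy": 57.5, "dz": -115, "ax": 0, "ay": 0, "az": 0},
    {"dx": 3.5, "dy": 57.5, "dz": -131, "ax": 0, "ay": 0, "az": 0},
    {"dx": 3.5, "dy": 57.5, "dz": -131, "ax": 0, "ay": 0, "az": 0},
  ],
)

```text
clock: 7.98
position: [0.4515, 0.0772, 0.0316]
tcp_rot: [-0.001, 0.672, 0.741, -0.001]
force: [-0.1, -0.5, -0.2]
grip_width: 0.0879
```

>>> jog_arm(
  moves=[
    {"dx": 0, "dy": 0, "dz": 0, "ax": 0, "ay": 0, "az": 0},
    {"dx": 0, "dy": 0, "dz": 0, "ax": 0, "ay": 0, "az": 0},
    {"dx": 0, "dy": 0, "dz": 0, "ax": 0, "ay": 0, "az": 0},
    {"dx": 0, "dy": 0, "dz": 0, "ax": 0, "ay": 0, "az": 0},
    {"dx": 0, "dy": 0, "dz": 0, "ax": 0, "ay": 0, "az": 0},
  ],
  grip=0,
)

```text
clock: 8.6
position: [0.4516, 0.0764, 0.0329]
tcp_rot: [-0.0, 0.672, 0.741, -0.0]
force: [-1.6, -0.1, 3.2]
grip_width: 0.0454
```

>>> jog_arm(
  moves=[
    {"dx": 0, "dy": 0, "dz": 50, "ax": 0, "ay": 0, "az": 0},
    {"dx": 0, "dy": 0, "dz": 110, "ax": 0, "ay": 0, "az": 0},
    {"dx": 50, "dy": 20, "dz": 125, "ax": 0, "ay": 0, "az": -3},
    {"dx": 100, "dy": 40, "dz": 125, "ax": 0, "ay": 0, "az": -3},
    {"dx": 113, "dy": 45.5, "dz": 125, "ax": 0, "ay": 0, "az": -3},
  ],
)

```text
clock: 9.22
position: [0.5664, 0.1228, 0.1571]
tcp_rot: [-0.0, 0.691, 0.723, 0.0]
force: [-0.5, -0.5, -2.5]
grip_width: 0.046
```

>>> jog_arm(
  moves=[
    {"dx": 0, "dy": 0, "dz": 0, "ax": 0, "ay": 0, "az": 0},
    {"dx": 0, "dy": 0, "dz": -20, "ax": 0, "ay": 0, "az": 0},
    {"dx": 0, "dy": 0, "dz": -40, "ax": 0, "ay": 0, "az": 0},
    {"dx": 0, "dy": 0, "dz": -40, "ax": 0, "ay": 0, "az": 0},
  ],
)

```text
clock: 9.72
position: [0.5633, 0.1216, 0.1166]
tcp_rot: [-0.001, 0.691, 0.723, -0.001]
force: [0.0, 1.0, -1.4]
grip_width: 0.0455
```

Run:
```python
from h import *
tool()
```

```text
tcp [0.5633 0.1216 0.1166] jawyaw 2.54 tilt [-0.0034 -0.0001] F [ 0.   1.  -1.4] T [-0.06  0.01 -0.04] g 0.0455 t 9.725 q6 -0.03
```

>>> jog_arm(
  moves=[
    {"dx": 1, "dy": 0.3, "dz": -12, "ax": 0, "ay": 0, "az": 0},
    {"dx": 1, "dy": 0.3, "dz": -24, "ax": 0, "ay": 0, "az": 0},
    {"dx": 1, "dy": 0.3, "dz": -32, "ax": 0, "ay": 0, "az": 0},
    {"dx": 1, "dy": 0.3, "dz": -32, "ax": 0, "ay": 0, "az": 0},
  ],
)

```text
clock: 10.22
position: [0.5656, 0.122, 0.0852]
tcp_rot: [-0.0, 0.691, 0.723, -0.0]
force: [-0.2, -0.7, -2.6]
grip_width: 0.0458
```

>>> jog_arm(
  moves=[
    {"dx": -1, "dy": 0, "dz": -10, "ax": 0, "ay": 0, "az": 0},
    {"dx": -1, "dy": 0, "dz": -20, "ax": 0, "ay": 0, "az": 0},
    {"dx": -1, "dy": 0, "dz": -30, "ax": 0, "ay": 0, "az": 0},
    {"dx": -1, "dy": 0, "dz": -37, "ax": 0, "ay": 0, "az": 0},
    {"dx": -1, "dy": 0, "dz": -44, "ax": 0, "ay": 0, "az": 0},
  ],
)

```text
clock: 10.85
position: [0.5645, 0.1225, 0.0431]
tcp_rot: [-0.0, 0.691, 0.723, -0.0]
force: [-18.0, -2.7, 43.6]
grip_width: 0.0458
```

>>> jog_arm(
  moves=[
    {"dx": 0, "dy": 0, "dz": 0, "ax": 0, "ay": 0, "az": 0},
    {"dx": 0, "dy": 0, "dz": 0, "ax": 0, "ay": 0, "az": 0},
  ],
)

```text
clock: 11.1
position: [0.5645, 0.1225, 0.043]
tcp_rot: [-0.0, 0.691, 0.723, -0.0]
force: [-7.3, -3.3, 17.1]
grip_width: 0.0459
```

>>> jog_arm(
  moves=[
    {"dx": 0, "dy": 0, "dz": 0.5, "ax": 0, "ay": 0, "az": 0},
    {"dx": 0, "dy": 0, "dz": 0.5, "ax": 0, "ay": 0, "az": 0},
    {"dx": 0, "dy": 0, "dz": 0.5, "ax": 0, "ay": 0, "az": 0},
    {"dx": 0, "dy": 0, "dz": 55, "ax": 0, "ay": 0, "az": 0},
    {"dx": 0, "dy": 0, "dz": 115, "ax": 0, "ay": 0, "az": 0},
  ],
  grip=100,
)

```text
clock: 11.72
position: [0.5642, 0.1223, 0.1573]
tcp_rot: [-0.001, 0.691, 0.723, -0.001]
force: [0.6, -0.6, 0.4]
grip_width: 0.0881
```

>>> jog_arm(
  moves=[
    {"dx": -40, "dy": -40, "dz": 5, "ax": 0, "ay": 0, "az": -1},
    {"dx": -80, "dy": -85, "dz": 5, "ax": 0, "ay": 0, "az": -2},
    {"dx": -110, "dy": -140, "dz": 5, "ax": 0, "ay": 0, "az": -2},
    {"dx": -115, "dy": -200, "dz": 5, "ax": 0, "ay": 0, "az": -2},
    {"dx": -115, "dy": -260, "dz": 5, "ax": 0, "ay": 0, "az": -2},
  ],
)

```text
clock: 12.35
position: [0.4492, -0.1394, 0.162]
tcp_rot: [0.0, 0.704, 0.711, 0.0]
force: [0.9, -0.3, 0.1]
grip_width: 0.0885
```

>>> jog_arm(
  moves=[
    {"dx": 0, "dy": -14, "dz": 0, "ax": 0, "ay": 0, "az": 0},
    {"dx": 0, "dy": -14, "dz": 0, "ax": 0, "ay": 0, "az": 0},
  ],
)

```text
clock: 12.6
position: [0.4496, -0.1517, 0.1614]
tcp_rot: [-0.0, 0.704, 0.71, 0.0]
force: [-0.6, 0.6, 0.7]
grip_width: 0.0882
```

Run:
```python
from h import *
tool()
im=snap('wrist','w5',s=1.42)
m=camera_model('wrist');np.save('w5.npy',m)
findpack(im,m,(.449,-.0955))
findpack(im,m,(.5645,.1213),z=.072)
```

```text
tcp [ 0.4496 -0.1517  0.1614] jawyaw 0.49 tilt [-0.0004  0.0006] F [-0.6  0.6  0.7] T [-0.06  0.09 -0.05] g 0.0882 t 12.6 q6 -0.58
pack ctr [ 0.4468 -0.0975] size [0.0241 0.045 ] yaw 0.5 pix [278. 140.] d 3.0 area 1696
pack ctr [ 0.5611 -0.0029] size [0.0139 0.0336] yaw 2.8 pix [439.  10.] d 193.2 area 770
```

>>> jog_arm(
  moves=[
    {"dx": -2.8, "dy": 54, "dz": -30, "ax": 0, "ay": 0, "az": 0},
    {"dx": -2.8, "dy": 54, "dz": -70, "ax": 0, "ay": 0, "az": 0},
    {"dx": -2.8, "dy": 54, "dz": -114, "ax": 0, "ay": 0, "az": 0},
    {"dx": -2.8, "dy": 54, "dz": -129, "ax": 0, "ay": 0, "az": 0},
    {"dx": -2.8, "dy": 54, "dz": -129, "ax": 0, "ay": 0, "az": 0},
  ],
)

```text
clock: 13.28
position: [0.447, -0.097, 0.0328]
tcp_rot: [-0.0, 0.703, 0.711, -0.0]
force: [0.6, -0.3, 0.5]
grip_width: 0.0885
```

>>> jog_arm(
  moves=[
    {"dx": 0, "dy": 0, "dz": 0, "ax": 0, "ay": 0, "az": 0},
    {"dx": 0, "dy": 0, "dz": 0, "ax": 0, "ay": 0, "az": 0},
    {"dx": 0, "dy": 0, "dz": 0, "ax": 0, "ay": 0, "az": 0},
    {"dx": 0, "dy": 0, "dz": 0, "ax": 0, "ay": 0, "az": 0},
    {"dx": 0, "dy": 0, "dz": 0, "ax": 0, "ay": 0, "az": 0},
  ],
  grip=0,
)

```text
clock: 13.9
position: [0.447, -0.0978, 0.0329]
tcp_rot: [0.0, 0.704, 0.711, 0.0]
force: [-0.1, -0.2, 2.9]
grip_width: 0.0459
```

>>> jog_arm(
  moves=[
    {"dx": 0, "dy": 0, "dz": 50, "ax": 0, "ay": 0, "az": 0},
    {"dx": 0, "dy": 0, "dz": 110, "ax": 0, "ay": 0, "az": 0},
    {"dx": 35, "dy": 45, "dz": 125, "ax": 0, "ay": 0, "az": 2},
    {"dx": 70, "dy": 90, "dz": 125, "ax": 0, "ay": 0, "az": 2},
    {"dx": 105, "dy": 135, "dz": 125, "ax": 0, "ay": 0, "az": 2},
  ],
)

```text
clock: 14.52
position: [0.5527, 0.0388, 0.1577]
tcp_rot: [-0.0, 0.691, 0.723, -0.0]
force: [0.7, -1.5, -1.9]
grip_width: 0.0455
```

>>> jog_arm(
  moves=[
    {"dx": 15, "dy": 16, "dz": 0, "ax": 0, "ay": 0, "az": 0},
    {"dx": 15, "dy": 16, "dz": -20, "ax": 0, "ay": 0, "az": 0},
    {"dx": 15, "dy": 16, "dz": -40, "ax": 0, "ay": 0, "az": 0},
    {"dx": 15, "dy": 16, "dz": -40, "ax": 0, "ay": 0, "az": 0},
  ],
)

```text
clock: 15.02
position: [0.566, 0.0533, 0.1162]
tcp_rot: [-0.002, 0.691, 0.723, -0.001]
force: [0.2, 0.3, -2.1]
grip_width: 0.046
```

Run:
```python
from h import *
tool()
```

```text
tcp [0.566  0.0533 0.1162] jawyaw 2.56 tilt [-0.0038  0.0004] F [ 0.2  0.3 -2.1] T [-0.02  0.07  0.  ] g 0.046 t 15.025 q6 -0.16
```

>>> jog_arm(
  moves=[
    {"dx": 0.5, "dy": 0, "dz": -12, "ax": 0, "ay": 0, "az": 0},
    {"dx": 0.5, "dy": 0, "dz": -24, "ax": 0, "ay": 0, "az": 0},
    {"dx": 0.5, "dy": 0, "dz": -32, "ax": 0, "ay": 0, "az": 0},
    {"dx": 0.5, "dy": 0, "dz": -32, "ax": 0, "ay": 0, "az": 0},
  ],
)

```text
clock: 15.52
position: [0.5672, 0.0532, 0.0851]
tcp_rot: [-0.0, 0.691, 0.723, -0.0]
force: [-0.7, -0.6, -1.7]
grip_width: 0.0452
```

>>> jog_arm(
  moves=[
    {"dx": 0, "dy": 0, "dz": -10, "ax": 0, "ay": 0, "az": 0},
    {"dx": 0, "dy": 0, "dz": -20, "ax": 0, "ay": 0, "az": 0},
    {"dx": 0, "dy": 0, "dz": -28, "ax": 0, "ay": 0, "az": 0},
    {"dx": 0, "dy": 0, "dz": -34, "ax": 0, "ay": 0, "az": 0},
    {"dx": 0, "dy": 0, "dz": -38, "ax": 0, "ay": 0, "az": 0},
  ],
)

```text
clock: 16.15
position: [0.5672, 0.0533, 0.0471]
tcp_rot: [-0.0, 0.691, 0.723, -0.0]
force: [0.7, -0.8, -6.1]
grip_width: 0.0459
```

>>> jog_arm(
  moves=[
    {"dx": 0, "dy": 0, "dz": -3, "ax": 0, "ay": 0, "az": 0},
    {"dx": 0, "dy": 0, "dz": -4, "ax": 0, "ay": 0, "az": 0},
    {"dx": 0, "dy": 0, "dz": -4, "ax": 0, "ay": 0, "az": 0},
  ],
)

```text
clock: 16.52
position: [0.567, 0.0533, 0.0449]
tcp_rot: [-0.0, 0.691, 0.723, -0.0]
force: [-7.9, -0.7, 14.6]
grip_width: 0.046
```

>>> jog_arm(
  moves=[
    {"dx": 0, "dy": 0, "dz": 0.5, "ax": 0, "ay": 0, "az": 0},
    {"dx": 0, "dy": 0, "dz": 0.5, "ax": 0, "ay": 0, "az": 0},
    {"dx": 0, "dy": 0, "dz": 0.5, "ax": 0, "ay": 0, "az": 0},
    {"dx": 0, "dy": 0, "dz": 55, "ax": 0, "ay": 0, "az": 0},
    {"dx": 0, "dy": 0, "dz": 115, "ax": 0, "ay": 0, "az": 0},
  ],
  grip=100,
)

```text
clock: 17.15
position: [0.567, 0.0532, 0.1595]
tcp_rot: [-0.001, 0.691, 0.723, -0.001]
force: [0.6, -0.2, -0.7]
grip_width: 0.088
```

>>> jog_arm(
  moves=[
    {"dx": -40, "dy": -40, "dz": 3, "ax": 0, "ay": 0, "az": 3},
    {"dx": -80, "dy": -85, "dz": 3, "ax": 0, "ay": 0, "az": 6},
    {"dx": -110, "dy": -140, "dz": 3, "ax": 0, "ay": 0, "az": 6},
    {"dx": -130, "dy": -197, "dz": 3, "ax": 0, "ay": 0, "az": 6},
    {"dx": -150, "dy": -255, "dz": 3, "ax": 0, "ay": 0, "az": 6},
  ],
)

```text
clock: 17.77
position: [0.4165, -0.2034, 0.1619]
tcp_rot: [0.0, 0.652, 0.758, 0.0]
force: [0.8, -0.6, 0.7]
grip_width: 0.088
```

>>> jog_arm(
  moves=[
    {"dx": -15, "dy": -58, "dz": 0, "ax": 0, "ay": 0, "az": 0},
    {"dx": -33, "dy": -115, "dz": 0, "ax": 0, "ay": 0, "az": 0},
    {"dx": -33, "dy": -123, "dz": 0, "ax": 0, "ay": 0, "az": 0},
    {"dx": -33, "dy": -123, "dz": 0, "ax": 0, "ay": 0, "az": 0},
  ],
)

```text
clock: 18.27
position: [0.3844, -0.3245, 0.1615]
tcp_rot: [-0.0, 0.653, 0.758, 0.0]
force: [0.4, 1.0, -0.3]
grip_width: 0.0881
```

Run:
```python
from h import *
tool()
im=snap('wrist','w6',s=1.42)
m=camera_model('wrist');np.save('w6.npy',m)
findpack(im,m,(.376,-.270))
```

```text
tcp [ 0.3844 -0.3245  0.1615] jawyaw 8.53 tilt [-0.0002  0.0007] F [ 0.4  1.  -0.3] T [-0.02  0.06  0.03] g 0.0881 t 18.275 q6 -1.08
pack ctr [ 0.378 -0.274] size [0.0248 0.0453] yaw 7.3 pix [282. 144.] d 5.3 area 1715
```

>>> jog_arm(
  moves=[
    {"dx": -6.4, "dy": 50.5, "dz": -30, "ax": 0, "ay": 0, "az": -1},
    {"dx": -6.4, "dy": 50.5, "dz": -70, "ax": 0, "ay": 0, "az": -1},
    {"dx": -6.4, "dy": 50.5, "dz": -114, "ax": 0, "ay": 0, "az": -1},
    {"dx": -6.4, "dy": 50.5, "dz": -129, "ax": 0, "ay": 0, "az": -1},
    {"dx": -6.4, "dy": 50.5, "dz": -129, "ax": 0, "ay": 0, "az": -1},
  ],
)

```text
clock: 18.95
position: [0.3783, -0.2736, 0.0329]
tcp_rot: [-0.0, 0.659, 0.753, 0.0]
force: [0.4, -0.8, 0.6]
grip_width: 0.0884
```

>>> jog_arm(
  moves=[
    {"dx": 0, "dy": 0, "dz": 0, "ax": 0, "ay": 0, "az": 0},
    {"dx": 0, "dy": 0, "dz": 0, "ax": 0, "ay": 0, "az": 0},
    {"dx": 0, "dy": 0, "dz": 0, "ax": 0, "ay": 0, "az": 0},
    {"dx": 0, "dy": 0, "dz": 0, "ax": 0, "ay": 0, "az": 0},
    {"dx": 0, "dy": 0, "dz": 0, "ax": 0, "ay": 0, "az": 0},
  ],
  grip=0,
)

```text
clock: 19.58
position: [0.3781, -0.2743, 0.0329]
tcp_rot: [0.0, 0.659, 0.752, -0.0]
force: [-0.3, 0.4, 3.2]
grip_width: 0.0455
```

>>> jog_arm(
  moves=[
    {"dx": 0, "dy": 0, "dz": 50, "ax": 0, "ay": 0, "az": 0},
    {"dx": 0, "dy": 0, "dz": 110, "ax": 0, "ay": 0, "az": 0},
    {"dx": 10, "dy": 55, "dz": 128, "ax": 0, "ay": 0, "az": -5},
    {"dx": 40, "dy": 108, "dz": 128, "ax": 0, "ay": 0, "az": -5},
    {"dx": 70, "dy": 160, "dz": 128, "ax": 0, "ay": 0, "az": -5},
  ],
)

```text
clock: 20.2
position: [0.4485, -0.1126, 0.161]
tcp_rot: [0.0, 0.691, 0.722, 0.0]
force: [0.5, -1.2, -1.1]
grip_width: 0.0459
```

>>> jog_arm(
  moves=[
    {"dx": 40, "dy": 40, "dz": 0, "ax": 0, "ay": 0, "az": 0},
    {"dx": 80, "dy": 80, "dz": 0, "ax": 0, "ay": 0, "az": 0},
    {"dx": 122, "dy": 100, "dz": 0, "ax": 0, "ay": 0, "az": 0},
    {"dx": 122, "dy": 100, "dz": -40, "ax": 0, "ay": 0, "az": 0},
    {"dx": 122, "dy": 100, "dz": -40, "ax": 0, "ay": 0, "az": 0},
  ],
)

```text
clock: 20.82
position: [0.5683, -0.0137, 0.118]
tcp_rot: [-0.003, 0.691, 0.723, -0.002]
force: [-1.0, 0.1, -1.5]
grip_width: 0.0456
```

Run:
```python
from h import *
tool()
```

```text
tcp [ 0.5683 -0.0137  0.118 ] jawyaw 2.59 tilt [-0.0066  0.0015] F [-1.   0.1 -1.5] T [ 0.01  0.08 -0.01] g 0.0456 t 20.825 q6 -0.28
```

>>> jog_arm(
  moves=[
    {"dx": 0, "dy": -0.4, "dz": 0, "ax": 0, "ay": 0, "az": 0},
    {"dx": 0, "dy": -0.4, "dz": -12, "ax": 0, "ay": 0, "az": 0},
    {"dx": 0, "dy": -0.4, "dz": -24, "ax": 0, "ay": 0, "az": 0},
    {"dx": 0, "dy": -0.4, "dz": -34, "ax": 0, "ay": 0, "az": 0},
    {"dx": 0, "dy": -0.4, "dz": -34, "ax": 0, "ay": 0, "az": 0},
  ],
)

```text
clock: 21.45
position: [0.5697, -0.0147, 0.0859]
tcp_rot: [-0.001, 0.691, 0.723, -0.0]
force: [-0.5, -0.4, -1.3]
grip_width: 0.0457
```

>>> jog_arm(
  moves=[
    {"dx": 0, "dy": 0, "dz": -10, "ax": 0, "ay": 0, "az": 0},
    {"dx": 0, "dy": 0, "dz": -20, "ax": 0, "ay": 0, "az": 0},
    {"dx": 0, "dy": 0, "dz": -28, "ax": 0, "ay": 0, "az": 0},
    {"dx": 0, "dy": 0, "dz": -34, "ax": 0, "ay": 0, "az": 0},
    {"dx": 0, "dy": 0, "dz": -38, "ax": 0, "ay": 0, "az": 0},
  ],
)

```text
clock: 22.08
position: [0.5699, -0.0147, 0.0483]
tcp_rot: [-0.0, 0.691, 0.723, -0.0]
force: [-0.2, 0.1, 0.9]
grip_width: 0.0457
```

>>> jog_arm(
  moves=[
    {"dx": 0, "dy": 0, "dz": -3, "ax": 0, "ay": 0, "az": 0},
    {"dx": 0, "dy": 0, "dz": -4, "ax": 0, "ay": 0, "az": 0},
    {"dx": 0, "dy": 0, "dz": -4, "ax": 0, "ay": 0, "az": 0},
  ],
)

```text
clock: 22.45
position: [0.57, -0.0146, 0.0449]
tcp_rot: [-0.0, 0.691, 0.723, -0.0]
force: [-1.7, 0.4, 1.8]
grip_width: 0.0457
```

>>> jog_arm(
  moves=[
    {"dx": 0, "dy": 0, "dz": -1.5, "ax": 0, "ay": 0, "az": 0},
    {"dx": 0, "dy": 0, "dz": -2, "ax": 0, "ay": 0, "az": 0},
    {"dx": 0, "dy": 0, "dz": -2, "ax": 0, "ay": 0, "az": 0},
  ],
)

```text
clock: 22.82
position: [0.57, -0.0146, 0.0448]
tcp_rot: [0.0, 0.691, 0.723, -0.0]
force: [-10.8, 1.9, 21.8]
grip_width: 0.0462
```

>>> jog_arm(
  moves=[
    {"dx": 0, "dy": 0, "dz": 2, "ax": 0, "ay": 0, "az": 0},
    {"dx": 0, "dy": 0, "dz": 5, "ax": 0, "ay": 0, "az": 0},
    {"dx": 0, "dy": 0, "dz": 5, "ax": 0, "ay": 0, "az": 0},
  ],
)

```text
clock: 23.2
position: [0.5699, -0.0146, 0.0471]
tcp_rot: [-0.0, 0.691, 0.723, -0.0]
force: [1.0, -0.2, -5.8]
grip_width: 0.0458
```

A small tug lifted the pack 2 mm against a downward pull of 6 N, which matches the hook-to-ledge gap, so it is latched. I'll push it back down, release and inspect the rack from above.

>>> jog_arm(
  moves=[
    {"dx": 0, "dy": 0, "dz": -4, "ax": 0, "ay": 0, "az": 0},
    {"dx": 0, "dy": 0, "dz": -4, "ax": 0, "ay": 0, "az": 0},
  ],
)

```text
clock: 23.45
position: [0.5703, -0.0147, 0.0448]
tcp_rot: [0.0, 0.691, 0.723, 0.0]
force: [-3.8, -0.1, 8.7]
grip_width: 0.0457
```

>>> jog_arm(
  moves=[
    {"dx": 0, "dy": 0, "dz": 0, "ax": 0, "ay": 0, "az": 0},
    {"dx": 0, "dy": 0, "dz": 0, "ax": 0, "ay": 0, "az": 0},
    {"dx": 0, "dy": 0, "dz": 0, "ax": 0, "ay": 0, "az": 0},
    {"dx": 0, "dy": 0, "dz": 55, "ax": 0, "ay": 0, "az": 0},
    {"dx": 0, "dy": 0, "dz": 115, "ax": 0, "ay": 0, "az": 0},
  ],
  grip=100,
)

```text
clock: 24.08
position: [0.5696, -0.0146, 0.1596]
tcp_rot: [-0.001, 0.691, 0.723, -0.0]
force: [1.0, -0.9, -0.0]
grip_width: 0.0882
```

>>> jog_arm(
  moves=[
    {"dx": 0, "dy": -5, "dz": 50, "ax": 0, "ay": 0, "az": 0},
    {"dx": 0, "dy": -5, "dz": 110, "ax": 0, "ay": 0, "az": 0},
    {"dx": 0, "dy": -5, "dz": 160, "ax": 0, "ay": 0, "az": 0},
    {"dx": 0, "dy": -5, "dz": 160, "ax": 0, "ay": 0, "az": 0},
  ],
)

```text
clock: 24.58
position: [0.5709, -0.0198, 0.3224]
tcp_rot: [0.003, 0.691, 0.723, 0.002]
force: [0.5, 1.0, -0.5]
grip_width: 0.088
```

Run:
```python
from h import *
tool()
im=snap('wrist','w7',crop=(130,0,430,230),s=2.6)
m=camera_model('wrist');np.save('w7.npy',m)
for k in range(4):
  findpack(im if 0 else cv2.imread('pics/raw_w7.png'),m,(.5616+.0028*k,.189-.0679*k),z=.072)
```

```text
tcp [ 0.5709 -0.0198  0.3224] jawyaw 2.57 tilt [ 0.0071 -0.0017] F [ 0.5  1.  -0.5] T [-0.04  0.08  0.02] g 0.088 t 24.575 q6 -0.28
pack ctr [0.561  0.1361] size [0.0437 0.0547] yaw -86.8 pix [280.  47.] d 52.2 area 1392
pack ctr [0.561  0.1361] size [0.0437 0.0547] yaw -86.8 pix [280.  47.] d 9.9 area 1392
pack ctr [0.5659 0.0512] size [0.0234 0.0441] yaw 2.5 pix [279. 117.] d 1.9 area 713
pack ctr [ 0.5681 -0.0135] size [0.0268 0.0447] yaw 2.5 pix [279. 167.] d 1.8 area 703
```

View pics/w7.png

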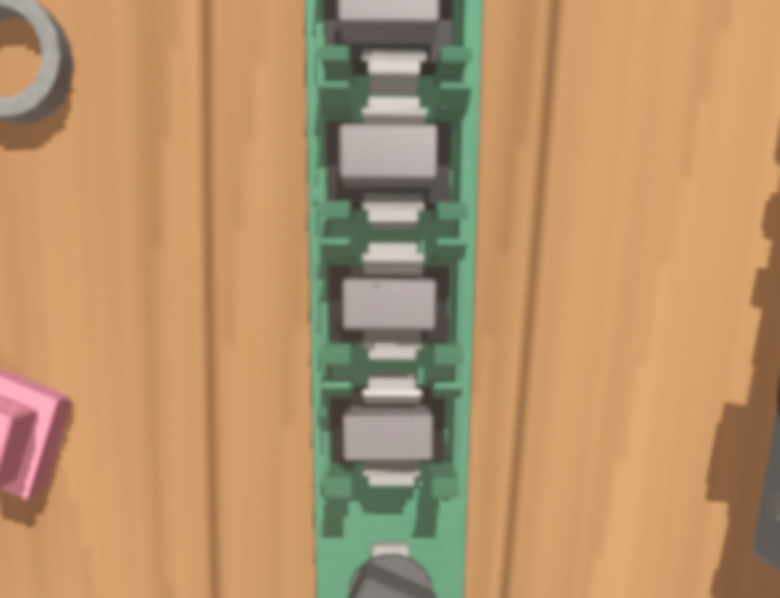

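All four packs look seated with their tabs over the ledges. Bay0 and bay1 slipped 1–2 mm in the grip as I pressed them, so I'll check those by pressing on the pack tops with closed fingers. A home top is at 72 mm.

>>> jog_arm(
  moves=[
    {"dx": -2, "dy": 50, "dz": -35, "ax": 0, "ay": 0, "az": 0},
    {"dx": -4, "dy": 100, "dz": -70, "ax": 0, "ay": 0, "az": 0},
    {"dx": -6, "dy": 141, "dz": -115, "ax": 0, "ay": 0, "az": 0},
    {"dx": -6, "dy": 141, "dz": -170, "ax": 0, "ay": 0, "az": 0},
    {"dx": -6, "dy": 141, "dz": -230, "ax": 0, "ay": 0, "az": 0},
  ],
  grip=0,
)

```text
clock: 25.25
position: [0.5628, 0.1219, 0.0857]
tcp_rot: [-0.001, 0.691, 0.723, -0.001]
force: [0.5, 0.6, -0.5]
grip_width: 0.0405
```

>>> jog_arm(
  moves=[
    {"dx": 0, "dy": 0, "dz": -8, "ax": 0, "ay": 0, "az": 0},
    {"dx": 0, "dy": 0, "dz": -14, "ax": 0, "ay": 0, "az": 0},
    {"dx": 0, "dy": 0, "dz": -18, "ax": 0, "ay": 0, "az": 0},
    {"dx": 0, "dy": 0, "dz": -21.5, "ax": 0, "ay": 0, "az": 0},
    {"dx": 0, "dy": 0, "dz": -21.5, "ax": 0, "ay": 0, "az": 0},
  ],
)

```text
clock: 25.88
position: [0.5662, 0.1214, 0.0723]
tcp_rot: [0.003, 0.691, 0.723, 0.003]
force: [-6.7, -1.0, 25.5]
grip_width: 0.0005
```

>>> jog_arm(
  moves=[
    {"dx": 0, "dy": 0, "dz": 25, "ax": 0, "ay": 0, "az": 0},
    {"dx": -3, "dy": 34, "dz": 25, "ax": 0, "ay": 0, "az": 0},
    {"dx": -4, "dy": 68, "dz": 25, "ax": 0, "ay": 0, "az": 0},
    {"dx": -4, "dy": 68, "dz": 8, "ax": 0, "ay": 0, "az": 0},
  ],
)

```text
clock: 26.38
position: [0.5611, 0.1911, 0.0772]
tcp_rot: [0.002, 0.69, 0.724, 0.002]
force: [-0.7, 0.3, -1.2]
grip_width: 0.0005
```

>>> jog_arm(
  moves=[
    {"dx": 0, "dy": 0, "dz": -4, "ax": 0, "ay": 0, "az": 0},
    {"dx": 0, "dy": 0, "dz": -7.5, "ax": 0, "ay": 0, "az": 0},
    {"dx": 0, "dy": 0, "dz": -7.5, "ax": 0, "ay": 0, "az": 0},
  ],
)

```text
clock: 26.75
position: [0.5602, 0.1895, 0.0724]
tcp_rot: [0.0, 0.691, 0.723, 0.001]
force: [-18.1, 3.8, 38.9]
grip_width: 0.0007
```

Both tops stop at 72 mm under load, so those packs are home too. Next, a look at the lever.

>>> jog_arm(
  moves=[
    {"dx": 0, "dy": 0, "dz": 60, "ax": 0, "ay": 0, "az": 0},
    {"dx": 0, "dy": -20, "dz": 115, "ax": 0, "ay": 0, "az": 0},
    {"dx": 0, "dy": -60, "dz": 160, "ax": 0, "ay": 0, "az": 0},
    {"dx": 0, "dy": -105, "dz": 200, "ax": 0, "ay": 0, "az": 0},
    {"dx": 0, "dy": -165, "dz": 210, "ax": 0, "ay": 0, "az": 0},
  ],
  grip=50,
)

```text
clock: 27.38
position: [0.5603, 0.0221, 0.2806]
tcp_rot: [0.002, 0.691, 0.723, 0.001]
force: [1.3, 0.1, 0.4]
grip_width: 0.044
```

>>> jog_arm(
  moves=[
    {"dx": 5, "dy": -62, "dz": 0, "ax": 0, "ay": 0, "az": 0},
    {"dx": 10, "dy": -124, "dz": 0, "ax": 0, "ay": 0, "az": 0},
    {"dx": 15, "dy": -186, "dz": 0, "ax": 0, "ay": 0, "az": 0},
    {"dx": 20, "dy": -248, "dz": 0, "ax": 0, "ay": 0, "az": 0},
    {"dx": 30, "dy": -310, "dz": 0, "ax": 0, "ay": 0, "az": 0},
  ],
)

```text
clock: 28.0
position: [0.589, -0.2887, 0.278]
tcp_rot: [0.0, 0.692, 0.722, -0.0]
force: [0.7, 0.8, 0.2]
grip_width: 0.0444
```

>>> jog_arm(
  moves=[
    {"dx": 0, "dy": -15, "dz": 0, "ax": 0, "ay": 0, "az": 0},
    {"dx": 0, "dy": -15, "dz": 0, "ax": 0, "ay": 0, "az": 0},
  ],
)

```text
clock: 28.25
position: [0.5893, -0.3013, 0.2772]
tcp_rot: [-0.0, 0.692, 0.722, 0.0]
force: [-0.2, 0.5, 0.3]
grip_width: 0.044
```

```bash
cat >> h.py <<'E'
TH=np.radians(2.36);O=np.array([.5708,-.0336,0])
RZ=np.array([[np.cos(TH),-np.sin(TH),0],[np.sin(TH),np.cos(TH),0],[0,0,1]])
def rk(x,y,z): return O+RZ@np.array([x,y,z])/1e3
def tip(a): e=2.27-a; return rk(-85*np.cos(e),-200,95+85*np.sin(e))
E
python3 - <<'E'
from h import *
tool()
im=snap('wrist','w8',s=1.42)
m=camera_model('wrist');np.save('w8.npy',m)
for a in(0,.3,.6):print(a,tip(a).round(4),proj('wrist',[tip(a)],m)*1.42,proj('top',[tip(a)]), 'obs top',crop2raw([(689,22)],192,160,4.5))
print('pivot',proj('wrist',[rk(0,-200,95)],m)*1.42,'nut',rk(0,-70,83),proj('wrist',[rk(0,-70,98)],m)*1.42)
E
```

```text
tcp [ 0.5893 -0.3013  0.2772] jawyaw 2.45 tilt [-0.0006  0.0006] F [-0.2  0.5  0.3] T [-0.07  0.04 -0.03] g 0.044 t 28.25 q6 -0.69
0 [ 0.6337 -0.2312  0.1601] [[476.82516161 174.34176514]] [[343.02604926 158.71095268]] obs top [[344.72222222 164.5       ]]
0.3 [ 0.612  -0.2321  0.1733] [[443.11718194 174.64867517]] [[344.08687111 163.80627661]] obs top [[344.72222222 164.5       ]]
0.6 [ 0.5874 -0.2331  0.1796] [[400.07916609 174.73033785]] [[344.89281003 170.44767139]] obs top [[344.72222222 164.5       ]]
pivot [[388.59649634 171.79743509]] nut [ 0.57368247 -0.10354063  0.083     ] [[388.05138183 -25.0089371 ]]
```

View pics/w8.png

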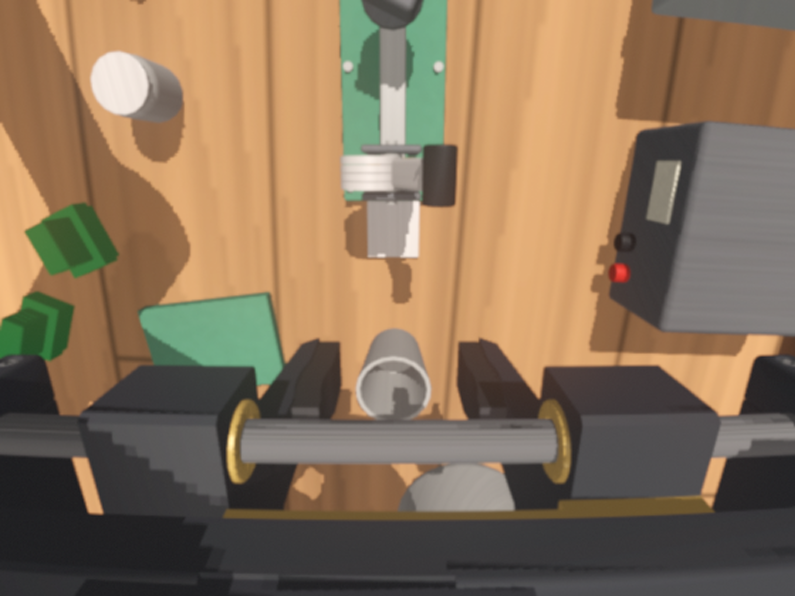

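The barrel is at (440,175), which puts the lever at about 0.32 rad and the tip at about (0.611,-0.232,0.174). I'll turn the jaws along rack y and go above it.

>>> jog_arm(
  moves=[
    {"dx": 5, "dy": 17, "dz": 0, "ax": 0, "ay": 0, "az": -10},
    {"dx": 10, "dy": 34, "dz": 0, "ax": 0, "ay": 0, "az": -20},
    {"dx": 15, "dy": 51, "dz": 0, "ax": 0, "ay": 0, "az": -30},
    {"dx": 22, "dy": 69, "dz": 0, "ax": 0, "ay": 0, "az": -40},
    {"dx": 22, "dy": 69, "dz": 0, "ax": 0, "ay": 0, "az": -50},
  ],
  grip=90,
)

```text
clock: 28.92
position: [0.6124, -0.2281, 0.2786]
tcp_rot: [0.0, 0.932, 0.362, 0.0]
force: [-0.3, 0.3, -0.2]
grip_width: 0.0798
```

>>> jog_arm(
  moves=[
    {"dx": 0, "dy": 0, "dz": 0, "ax": 0, "ay": 0, "az": -10},
    {"dx": 0, "dy": 0, "dz": 0, "ax": 0, "ay": 0, "az": -20},
    {"dx": 0, "dy": 0, "dz": 0, "ax": 0, "ay": 0, "az": -30},
    {"dx": 0, "dy": 0, "dz": 0, "ax": 0, "ay": 0, "az": -40},
    {"dx": 0, "dy": 0, "dz": 0, "ax": 0, "ay": 0, "az": -40},
  ],
)

```text
clock: 29.55
position: [0.612, -0.2298, 0.2784]
tcp_rot: [0.0, 1.0, 0.024, 0.0]
force: [-0.5, 0.3, 0.0]
grip_width: 0.0796
```

Run:
```python
from h import *
tool();print(tip(.32))
```

```text
tcp [ 0.612  -0.2298  0.2784] jawyaw -87.24 tilt [ 0.0006 -0.0002] F [-0.5  0.3  0. ] T [-0.02  0.12  0.01] g 0.0796 t 29.55 q6 0.98
[ 0.61047431 -0.23213468  0.17396158]
```

>>> jog_arm(
  moves=[
    {"dx": -1.5, "dy": -2, "dz": -50, "ax": 0, "ay": 0, "az": 0},
    {"dx": -1.5, "dy": -2, "dz": -85, "ax": 0, "ay": 0, "az": 0},
    {"dx": -1.5, "dy": -2, "dz": -105, "ax": 0, "ay": 0, "az": 0},
    {"dx": -1.5, "dy": -2, "dz": -123, "ax": 0, "ay": 0, "az": 0},
    {"dx": -1.5, "dy": -2, "dz": -123, "ax": 0, "ay": 0, "az": 0},
  ],
)

```text
clock: 30.18
position: [0.6102, -0.2327, 0.1539]
tcp_rot: [-0.001, 1.0, 0.023, -0.001]
force: [-0.5, -0.2, 1.2]
grip_width: 0.0795
```

>>> jog_arm(
  moves=[
    {"dx": 0, "dy": 0, "dz": 0, "ax": 0, "ay": 0, "az": 0},
    {"dx": 0, "dy": 0, "dz": 0, "ax": 0, "ay": 0, "az": 0},
    {"dx": 0, "dy": 0, "dz": 0, "ax": 0, "ay": 0, "az": 0},
    {"dx": 0, "dy": 0, "dz": 0, "ax": 0, "ay": 0, "az": 0},
    {"dx": 0, "dy": 0, "dz": 0, "ax": 0, "ay": 0, "az": 0},
  ],
  grip=20,
)

```text
clock: 30.8
position: [0.6105, -0.2344, 0.1549]
tcp_rot: [0.001, 1.0, 0.022, 0.0]
force: [0.4, -1.0, -0.6]
grip_width: 0.0334
```

Run:
```python
from h import *
s=tool()
a0=.32
for a in(.5,.65,.8,.92,1.05):
  d=(tip(a)-tip(a0))*1e3;print(a,d.round(1))
```

```text
tcp [ 0.6105 -0.2344  0.1549] jawyaw -87.45 tilt [ 0.0005 -0.0023] F [ 0.4 -1.  -0.6] T [ 0.18  0.08 -0.08] g 0.0334 t 30.8 q6 0.98
0.5 [-14.6  -0.6   4.4]
0.65 [-27.3  -1.1   5.9]
0.8 [-40.   -1.6   5.6]
0.92 [-50.   -2.1   4. ]
1.05 [-60.6  -2.5   0.9]
```

>>> jog_arm(
  moves=[
    {"dx": -14.6, "dy": -0.6, "dz": 4.4, "ax": 0, "ay": 0, "az": 0},
    {"dx": -27.3, "dy": -1.1, "dz": 5.9, "ax": 0, "ay": 0, "az": 0},
    {"dx": -40, "dy": -1.6, "dz": 5.6, "ax": 0, "ay": 0, "az": 0},
    {"dx": -50, "dy": -2.1, "dz": 4, "ax": 0, "ay": 0, "az": 0},
    {"dx": -60.6, "dy": -2.5, "dz": 0.9, "ax": 0, "ay": 0, "az": 0},
  ],
)

```text
clock: 31.42
position: [0.5504, -0.2367, 0.1554]
tcp_rot: [0.001, 1.0, 0.022, 0.001]
force: [7.5, -4.9, -8.2]
grip_width: 0.0333
```

>>> jog_arm(
  moves=[
    {"dx": 0, "dy": 0, "dz": 0, "ax": 0, "ay": 0, "az": 0},
    {"dx": 0, "dy": 0, "dz": 0, "ax": 0, "ay": 0, "az": 0},
  ],
)

```text
clock: 31.68
position: [0.5501, -0.2367, 0.1553]
tcp_rot: [0.001, 1.0, 0.022, 0.0]
force: [2.9, -5.3, -4.6]
grip_width: 0.0333
```

```bash
cat >> h.py <<'E'
def lang():
    s=get_state(); g=s['position']+[0,0,.0187]; p=RZ.T@(g-O)*1e3
    print('lever est',round(2.27-np.arctan2(p[2]-95,-p[0]),3),'radius',np.hypot(p[2]-95,p[0]).round(1),p.round(1))
E
python3 - <<'E'
from h import *
tool();lang()
E
```

```text
tcp [ 0.5501 -0.2367  0.1553] jawyaw -87.47 tilt [ 0.001  -0.0014] F [ 2.9 -5.3 -4.6] T [-0.71 -0.4  -0.05] g 0.0333 t 31.675 q6 0.93
lever est 1.052 radius 84.2 [ -29.1 -202.1  174. ]
```

>>> jog_arm(
  moves=[
    {"dx": 0, "dy": 0, "dz": 0, "ax": 0, "ay": 0, "az": 0},
    {"dx": 0, "dy": 0, "dz": 0, "ax": 0, "ay": 0, "az": 0},
    {"dx": 0, "dy": 0, "dz": 0, "ax": 0, "ay": 0, "az": 0},
    {"dx": 0, "dy": 0, "dz": 35, "ax": 0, "ay": 0, "az": 0},
    {"dx": 0, "dy": 0, "dz": 80, "ax": 0, "ay": 0, "az": 0},
  ],
  grip=85,
)

```text
clock: 32.3
position: [0.5495, -0.2355, 0.236]
tcp_rot: [-0.001, 1.0, 0.022, -0.001]
force: [-0.7, 0.5, -1.1]
grip_width: 0.075
```

>>> jog_arm(
  moves=[
    {"dx": -10, "dy": 40, "dz": 0, "ax": 0, "ay": 0, "az": 0},
    {"dx": -20, "dy": 80, "dz": 0, "ax": 0, "ay": 0, "az": 0},
    {"dx": -35, "dy": 133, "dz": 0, "ax": 0, "ay": 0, "az": 0},
    {"dx": -35, "dy": 133, "dz": 0, "ax": 0, "ay": 0, "az": 0},
  ],
)

```text
clock: 32.8
position: [0.5143, -0.1002, 0.2363]
tcp_rot: [-0.0, 1.0, 0.024, 0.0]
force: [0.6, -0.5, -0.2]
grip_width: 0.0749
```

Run:
```python
from h import *
tool()
im=snap('wrist','w9',s=1.42)
m=camera_model('wrist');np.save('w9.npy',m)
print(proj('wrist',[tip(1.05),rk(0,-70,98)],m)*1.42)
```

```text
tcp [ 0.5143 -0.1002  0.2363] jawyaw -87.23 tilt [0.0005 0.0002] F [ 0.6 -0.5 -0.2] T [-0.05  0.15 -0.02] g 0.0749 t 32.8 q6 1.11
[[663.42445537 255.50421322]
 [405.84236697 185.35683034]]
```

View pics/w9.png

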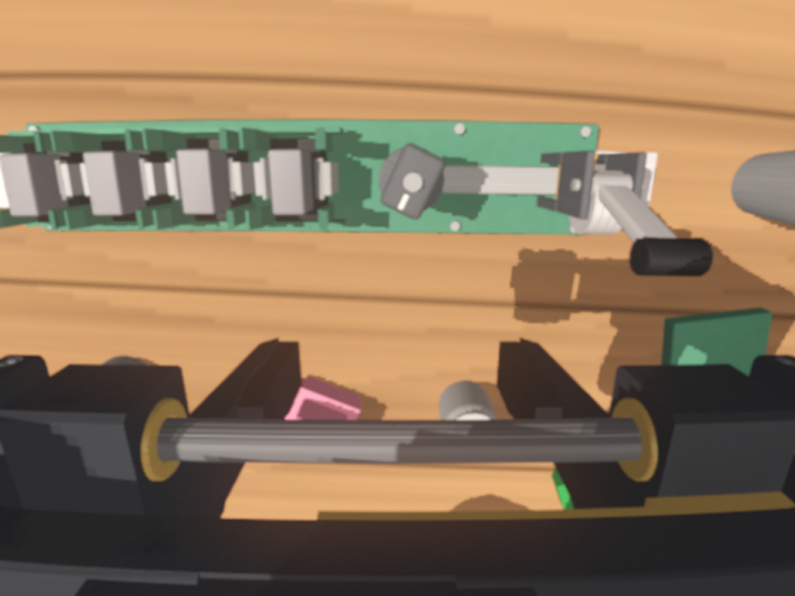

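The nut's top is at (413,181), with its long axis about 29° clockwise of image-up. The lever barrel is at (671,257), as predicted for 1.05 rad.

Run:
```python
from h import *
m=np.load('w9.npy',allow_pickle=True).item()
f=lambda p:crop2raw(p,0,0,1.42)
X=onz('wrist',f([(413,181),(412,145),(443,165),(414,218),(382,199)]),.098,m);print(X.round(4))
for i,j in((4,1),(3,2)):
  d=X[j]-X[i];print(np.hypot(*d[:2]),np.degrees(np.arctan2(d[1],d[0])))
d=X[2]-X[1];print(np.hypot(*d[:2]))
print(X[1:].mean(0),rk(0,-70,98))
im=cv2.imread('pics/raw_w9.png')[90:170,255:325]
cv2.imwrite('pics/c9.png',cv2.resize(im,None,fx=7,fy=7,interpolation=cv2.INTER_CUBIC))
```

```text
[[ 0.5768 -0.1079  0.098 ]
 [ 0.5992 -0.106   0.098 ]
 [ 0.5878 -0.1267  0.098 ]
 [ 0.5528 -0.1099  0.098 ]
 [ 0.5643 -0.0882  0.098 ]]
0.03919421801042296 -27.1191209815459
0.03880183044437435 -25.639668235107738
0.023580406010359867
[ 0.57603877 -0.10770219  0.098     ] [ 0.57368247 -0.10354063  0.098     ]
```

>>> jog_arm(
  moves=[
    {"dx": 0, "dy": 0, "dz": 0, "ax": 0, "ay": 0, "az": 10.5},
    {"dx": 0, "dy": 0, "dz": 0, "ax": 0, "ay": 0, "az": 21},
    {"dx": 0, "dy": 0, "dz": 0, "ax": 0, "ay": 0, "az": 31.5},
    {"dx": 0, "dy": 0, "dz": 0, "ax": 0, "ay": 0, "az": 42},
    {"dx": 0, "dy": 0, "dz": 0, "ax": 0, "ay": 0, "az": 52.5},
  ],
)

```text
clock: 33.48
position: [0.5152, -0.1042, 0.2355]
tcp_rot: [0.0, 0.886, 0.464, -0.0]
force: [-0.8, -1.0, -0.1]
grip_width: 0.075
```

>>> jog_arm(
  moves=[
    {"dx": 0, "dy": 0, "dz": 0, "ax": 0, "ay": 0, "az": 10.5},
    {"dx": 0, "dy": 0, "dz": 0, "ax": 0, "ay": 0, "az": 21},
    {"dx": 0, "dy": 0, "dz": 0, "ax": 0, "ay": 0, "az": 31.5},
    {"dx": 0, "dy": 0, "dz": 0, "ax": 0, "ay": 0, "az": 42},
    {"dx": 0, "dy": 0, "dz": 0, "ax": 0, "ay": 0, "az": 52.5},
  ],
)

```text
clock: 34.1
position: [0.5152, -0.1042, 0.2355]
tcp_rot: [0.0, 0.589, 0.808, -0.0]
force: [0.4, -0.2, -0.1]
grip_width: 0.0748
```

>>> jog_arm(
  moves=[
    {"dx": 15, "dy": 0, "dz": 0, "ax": 0, "ay": 0, "az": 10.5},
    {"dx": 30, "dy": 0, "dz": 0, "ax": 0, "ay": 0, "az": 21},
    {"dx": 45, "dy": 0, "dz": 0, "ax": 0, "ay": 0, "az": 31.5},
    {"dx": 59, "dy": -3, "dz": 0, "ax": 0, "ay": 0, "az": 42},
    {"dx": 59, "dy": -3, "dz": 0, "ax": 0, "ay": 0, "az": 47},
  ],
)

```text
clock: 34.72
position: [0.5747, -0.1074, 0.235]
tcp_rot: [-0.0, 0.219, 0.976, -0.0]
force: [0.3, -0.4, -0.3]
grip_width: 0.0748
```

>>> jog_arm(
  moves=[
    {"dx": -0.5, "dy": 2.4, "dz": -50, "ax": 0, "ay": 0, "az": 0},
    {"dx": -0.5, "dy": 2.4, "dz": -100, "ax": 0, "ay": 0, "az": 0},
    {"dx": -0.5, "dy": 2.4, "dz": -130, "ax": 0, "ay": 0, "az": 0},
    {"dx": -0.5, "dy": 2.4, "dz": -150, "ax": 0, "ay": 0, "az": 0},
    {"dx": -0.5, "dy": 2.4, "dz": -163, "ax": 0, "ay": 0, "az": 0},
  ],
  grip=62,
)

```text
clock: 35.35
position: [0.5734, -0.1045, 0.0714]
tcp_rot: [-0.0, 0.221, 0.975, 0.0]
force: [1.0, 0.5, -0.9]
grip_width: 0.0547
```

>>> jog_arm(
  moves=[
    {"dx": 0, "dy": 0, "dz": 0, "ax": 0, "ay": 0, "az": 0},
    {"dx": 0, "dy": 0, "dz": -2, "ax": 0, "ay": 0, "az": 0},
    {"dx": 0, "dy": 0, "dz": -2, "ax": 0, "ay": 0, "az": 0},
    {"dx": 0, "dy": 0, "dz": -2, "ax": 0, "ay": 0, "az": 0},
    {"dx": 0, "dy": 0, "dz": -2, "ax": 0, "ay": 0, "az": 0},
  ],
  grip=10,
)

```text
clock: 35.98
position: [0.5734, -0.1046, 0.0712]
tcp_rot: [0.0, 0.22, 0.976, -0.001]
force: [-2.1, -5.6, -1.1]
grip_width: 0.0301
```

Run:
```python
from h import *
tool()
```

```text
tcp [ 0.5734 -0.1046  0.0712] jawyaw 64.61 tilt [ 0.0004 -0.0022] F [-2.1 -5.6 -1.1] T [-0.85  0.23  0.4 ] g 0.0301 t 35.975 q6 -1.51
```

```bash
cat >> h.py <<'E'
def lev(ref=None,save=None,name='scene'):
    c=proj(name,[tip(1.0)])[0]; d=[(proj(name,[tip(a)])[0]-c).round(1) for a in(.8,.9,1.1)]
    im=camera(name); 
    if save: cv2.imwrite(save,im)
    if ref is None: print('at',c,d); return
    r=cv2.imread(ref); x,y=(c).astype(int)
    t=r[y-12:y+13,x-12:x+13]; w=im[y-24:y+25,x-24:x+25]
    t,w=[cv2.resize(v,None,fx=6,fy=6,interpolation=cv2.INTER_CUBIC) for v in(t,w)]
    q=cv2.matchTemplate(w,t,cv2.TM_CCOEFF_NORMED);_,v,_,p=cv2.minMaxLoc(q)
    print(name,'shift px',((np.array(p)-72)/6).round(2),'score',round(v,3))
E
python3 - <<'E'
from h import *
lev(save='pics/ref_scene.png');lev(save='pics/ref_top.png',name='top')
c=proj('scene',[tip(1.05)])[0].astype(int);im=cv2.imread('pics/ref_scene.png')[c[1]-50:c[1]+50,c[0]-60:c[0]+60]
c=proj('top',[tip(1.05)])[0].astype(int);i2=cv2.imread('pics/ref_top.png')[c[1]-50:c[1]+50,c[0]-60:c[0]+60]
cv2.imwrite('pics/c10.png',cv2.resize(np.hstack([im,i2]),None,fx=3.3,fy=3.3,interpolation=cv2.INTER_CUBIC))
E
```

```text
at [271.09626127 287.26570415] [array([6.9, 2.3]), array([3.4, 1. ]), array([-3.3, -0.8])]
at [345.42153175 180.54862964] [array([-0.2, -5.1]), array([-0.1, -2.6]), array([0. , 2.6])]
```

View pics/c10.png

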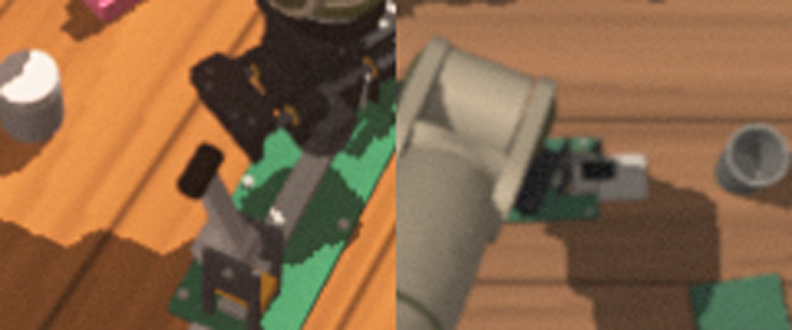

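The scene view shows the barrel clearly next to the gripper. Now I'll tighten clockwise, tracking the lever.

>>> jog_arm(
  moves=[
    {"dx": 0, "dy": 0, "dz": 0, "ax": 0, "ay": 0, "az": -10},
    {"dx": 0, "dy": 0, "dz": 0, "ax": 0, "ay": 0, "az": -20},
    {"dx": 0, "dy": 0, "dz": 0, "ax": 0, "ay": 0, "az": -30},
    {"dx": 0, "dy": 0, "dz": 0, "ax": 0, "ay": 0, "az": -40},
    {"dx": 0, "dy": 0, "dz": 0, "ax": 0, "ay": 0, "az": -50},
  ],
)

```text
clock: 36.7
position: [0.5749, -0.1034, 0.0713]
tcp_rot: [0.002, 0.614, 0.79, 0.001]
force: [9.3, 1.7, -5.2]
grip_width: 0.0301
```

```bash
cat > c.py <<'E'
from h import *
import sys
lev('pics/ref_scene.png',save='pics/l%s.png'%sys.argv[1]);lev('pics/ref_top.png',name='top');tool()
E
python3 c.py 1
```

```text
scene shift px [ 0.   -0.17] score 0.866
top shift px [0.17 0.  ] score 0.964
tcp [ 0.575  -0.1035  0.0712] jawyaw 14.32 tilt [ 0.0048 -0.0008] F [ 9.1 -0.4 -7. ] T [-0.1  -1.31 -0.23] g 0.0301 t 36.8 q6 -0.63
```

>>> jog_arm(
  moves=[
    {"dx": 0, "dy": 0, "dz": 0, "ax": 0, "ay": 0, "az": -10},
    {"dx": 0, "dy": 0, "dz": 0, "ax": 0, "ay": 0, "az": -20},
    {"dx": 0, "dy": 0, "dz": 0, "ax": 0, "ay": 0, "az": -30},
    {"dx": 0, "dy": 0, "dz": 0, "ax": 0, "ay": 0, "az": -30},
  ],
)

```text
clock: 37.3
position: [0.5761, -0.1037, 0.0713]
tcp_rot: [0.003, 0.796, 0.605, 0.003]
force: [15.0, -0.3, -9.7]
grip_width: 0.0296
```

```bash
python3 c.py 2
```

```text
scene shift px [-0.17 -0.17] score 0.733
top shift px [0. 0.] score 0.88
tcp [ 0.5761 -0.1037  0.0713] jawyaw -15.48 tilt [ 0.0078 -0.0012] F [ 16.3  -0.3 -10. ] T [ 0.02 -2.21 -0.12] g 0.0301 t 37.4 q6 -0.11
```

>>> jog_arm(
  moves=[
    {"dx": 2.5, "dy": 0, "dz": 0, "ax": 0, "ay": 0, "az": 0},
    {"dx": 2.5, "dy": 0, "dz": 0, "ax": 0, "ay": 0, "az": -7},
    {"dx": 2.5, "dy": 0, "dz": 0, "ax": 0, "ay": 0, "az": -14},
    {"dx": 2.5, "dy": 0, "dz": 0, "ax": 0, "ay": 0, "az": -20},
    {"dx": 2.5, "dy": 0, "dz": 0, "ax": 0, "ay": 0, "az": -20},
  ],
)

```text
clock: 38.02
position: [0.5768, -0.104, 0.0712]
tcp_rot: [0.001, 0.889, 0.458, 0.001]
force: [4.5, -3.2, -3.5]
grip_width: 0.0295
```

```bash
python3 c.py 3
```

```text
scene shift px [0.   0.17] score 0.673
top shift px [0.17 0.  ] score 0.84
tcp [ 0.5768 -0.104   0.0712] jawyaw -35.5 tilt [ 0.0029 -0.0011] F [ 5.  -2.8 -3.4] T [-0.42 -0.63 -0.43] g 0.0296 t 38.125 q6 0.24
```

>>> jog_arm(
  moves=[
    {"dx": 0.8, "dy": 0, "dz": 0, "ax": 0, "ay": 0, "az": -10},
    {"dx": 0.8, "dy": 0, "dz": 0, "ax": 0, "ay": 0, "az": -20},
    {"dx": 0.8, "dy": 0, "dz": 0, "ax": 0, "ay": 0, "az": -30},
    {"dx": 0.8, "dy": 0, "dz": 0, "ax": 0, "ay": 0, "az": -30},
  ],
)

```text
clock: 38.62
position: [0.5775, -0.1048, 0.0712]
tcp_rot: [0.001, 0.977, 0.211, 0.001]
force: [3.6, -6.3, -3.0]
grip_width: 0.0296
```

```bash
python3 c.py 4
```

```text
scene shift px [ 0.17 -0.17] score 0.742
top shift px [0.67 0.  ] score 0.882
tcp [ 0.5775 -0.1048  0.0712] jawyaw -65.51 tilt [ 0.0026 -0.0022] F [ 3.8 -6.6 -4.1] T [-1.01 -0.4  -0.42] g 0.0295 t 38.725 q6 0.77
```

>>> jog_arm(
  moves=[
    {"dx": 0, "dy": 0, "dz": 0, "ax": 0, "ay": 0, "az": -10},
    {"dx": 0, "dy": 0, "dz": 0, "ax": 0, "ay": 0, "az": -20},
    {"dx": 0, "dy": 0, "dz": 0, "ax": 0, "ay": 0, "az": -30},
    {"dx": 0, "dy": 0, "dz": 0, "ax": 0, "ay": 0, "az": -30},
  ],
)

```text
clock: 39.22
position: [0.5776, -0.1057, 0.0712]
tcp_rot: [0.002, 0.999, -0.049, 0.002]
force: [2.3, -12.0, -4.8]
grip_width: 0.03
```

```bash
python3 c.py 5
```

```text
scene shift px [-0.17  0.  ] score 0.966
top shift px [ 0.33 -0.17] score 0.951
tcp [ 0.5776 -0.1057  0.0713] jawyaw -95.52 tilt [ 0.0029 -0.0037] F [  2.7 -11.4  -4.4] T [-1.72 -0.31 -0.47] g 0.0301 t 39.325 q6 1.29
```

>>> jog_arm(
  moves=[
    {"dx": 0, "dy": -1.5, "dz": 0, "ax": 0, "ay": 0, "az": -8},
    {"dx": 0, "dy": -1.5, "dz": 0, "ax": 0, "ay": 0, "az": -16},
    {"dx": 0, "dy": -1.5, "dz": 0, "ax": 0, "ay": 0, "az": -25},
    {"dx": 0, "dy": -1.5, "dz": 0, "ax": 0, "ay": 0, "az": -25},
  ],
)

```text
clock: 39.83
position: [0.5772, -0.1065, 0.0713]
tcp_rot: [0.001, 0.965, -0.264, 0.001]
force: [0.7, -7.9, -2.2]
grip_width: 0.0298
```

```bash
python3 c.py 6
```

```text
scene shift px [-0.17  0.17] score 0.984
top shift px [ 0.17 -0.17] score 0.984
tcp [ 0.5772 -0.1065  0.0712] jawyaw -120.51 tilt [ 0.0018 -0.0025] F [ 1.9 -7.7 -3.1] T [-1.14 -0.   -0.45] g 0.03 t 39.925 q6 1.72
```

>>> jog_arm(
  moves=[
    {"dx": -0.5, "dy": -1, "dz": 0, "ax": 0, "ay": 0, "az": -8},
    {"dx": -0.5, "dy": -1, "dz": 0, "ax": 0, "ay": 0, "az": -16},
    {"dx": -0.5, "dy": -1, "dz": 0, "ax": 0, "ay": 0, "az": -25},
    {"dx": -0.5, "dy": -1, "dz": 0, "ax": 0, "ay": 0, "az": -25},
  ],
)

```text
clock: 40.42
position: [0.5765, -0.1069, 0.0712]
tcp_rot: [0.0, 0.885, -0.466, 0.001]
force: [0.3, -5.1, -0.2]
grip_width: 0.0298
```

```bash
python3 c.py 7
```

```text
scene shift px [0. 0.] score 0.891
top shift px [ 0.17 -0.17] score 0.98
tcp [ 0.5765 -0.1069  0.0712] jawyaw -145.43 tilt [ 0.0013 -0.0014] F [ 1.1 -5.3 -0.4] T [-0.75  0.17 -0.46] g 0.0295 t 40.525 q6 2.16
```

>>> jog_arm(
  moves=[
    {"dx": -0.5, "dy": -0.5, "dz": 0, "ax": 0, "ay": 0, "az": -7},
    {"dx": -0.5, "dy": -0.5, "dz": 0, "ax": 0, "ay": 0, "az": -14},
    {"dx": -0.5, "dy": -0.5, "dz": 0, "ax": 0, "ay": 0, "az": -20},
    {"dx": -0.5, "dy": -0.5, "dz": 0, "ax": 0, "ay": 0, "az": -20},
  ],
)

```text
clock: 41.02
position: [0.576, -0.107, 0.0712]
tcp_rot: [-0.0, 0.791, -0.611, 0.001]
force: [0.6, -4.4, 1.1]
grip_width: 0.0295
```

```bash
python3 c.py 8
```

```text
scene shift px [ 0.   -0.17] score 0.879
top shift px [ 0.33 -0.17] score 0.946
tcp [ 0.576  -0.107   0.0712] jawyaw -165.34 tilt [ 0.0012 -0.0008] F [ 0.4 -5.5  2.9] T [-0.71  0.15 -0.46] g 0.0295 t 41.125 q6 2.5
```

>>> jog_arm(
  moves=[
    {"dx": -0.5, "dy": 0, "dz": 0, "ax": 0, "ay": 0, "az": -7},
    {"dx": -0.5, "dy": 0, "dz": 0, "ax": 0, "ay": 0, "az": -15},
    {"dx": -0.5, "dy": 0, "dz": 0, "ax": 0, "ay": 0, "az": -15},
  ],
)

```text
clock: 41.5
position: [0.5756, -0.1069, 0.0712]
tcp_rot: [0.0, -0.704, 0.71, -0.001]
force: [1.6, -4.6, 2.5]
grip_width: 0.0295
```

```bash
python3 c.py 9
```

```text
scene shift px [-0.17  0.  ] score 0.768
top shift px [0.17 0.  ] score 0.907
tcp [ 0.5756 -0.1069  0.0712] jawyaw 179.64 tilt [ 0.0016 -0.0007] F [ 1.5 -4.9  2.4] T [-0.61  0.02 -0.43] g 0.03 t 41.6 q6 2.76
```

No contact after 4.28 rad, and the wrist joint is near its limit. I'll regrasp half a turn back.

>>> jog_arm(
  moves=[
    {"dx": 0, "dy": 0, "dz": 0, "ax": 0, "ay": 0, "az": 0},
    {"dx": 0, "dy": 0, "dz": 0, "ax": 0, "ay": 0, "az": 0},
    {"dx": 0, "dy": 0, "dz": 25, "ax": 0, "ay": 0, "az": 0},
    {"dx": 0, "dy": 0, "dz": 55, "ax": 0, "ay": 0, "az": 10},
    {"dx": 0, "dy": 0, "dz": 55, "ax": 0, "ay": 0, "az": 20},
  ],
  grip=62,
)

```text
clock: 42.22
position: [0.576, -0.1064, 0.1277]
tcp_rot: [-0.001, 0.819, -0.574, 0.002]
force: [-0.4, 0.1, -0.1]
grip_width: 0.0544
```

>>> jog_arm(
  moves=[
    {"dx": 0, "dy": 0, "dz": 0, "ax": 0, "ay": 0, "az": 10.5},
    {"dx": 0, "dy": 0, "dz": 0, "ax": 0, "ay": 0, "az": 21},
    {"dx": 0, "dy": 0, "dz": 0, "ax": 0, "ay": 0, "az": 31.5},
    {"dx": 0, "dy": 0, "dz": 0, "ax": 0, "ay": 0, "az": 42},
    {"dx": 0, "dy": 0, "dz": 0, "ax": 0, "ay": 0, "az": 52.5},
  ],
)

```text
clock: 42.85
position: [0.5749, -0.106, 0.1253]
tcp_rot: [-0.0, 0.988, -0.152, -0.0]
force: [0.1, 0.5, -0.4]
grip_width: 0.0545
```

>>> jog_arm(
  moves=[
    {"dx": 0, "dy": 0, "dz": 0, "ax": 0, "ay": 0, "az": 10.5},
    {"dx": 0, "dy": 0, "dz": 0, "ax": 0, "ay": 0, "az": 21},
    {"dx": 0, "dy": 0, "dz": 0, "ax": 0, "ay": 0, "az": 31.5},
    {"dx": 0, "dy": 0, "dz": 0, "ax": 0, "ay": 0, "az": 42},
    {"dx": 0, "dy": 0, "dz": 0, "ax": 0, "ay": 0, "az": 52.5},
  ],
)

```text
clock: 43.48
position: [0.5749, -0.106, 0.1253]
tcp_rot: [-0.0, 0.954, 0.3, -0.0]
force: [0.6, 0.5, 0.2]
grip_width: 0.0546
```

>>> jog_arm(
  moves=[
    {"dx": 0, "dy": 0, "dz": 0, "ax": 0, "ay": 0, "az": 10.5},
    {"dx": 0, "dy": 0, "dz": 0, "ax": 0, "ay": 0, "az": 21},
    {"dx": 0, "dy": 0, "dz": 0, "ax": 0, "ay": 0, "az": 31.5},
    {"dx": 0, "dy": 0, "dz": 0, "ax": 0, "ay": 0, "az": 42},
    {"dx": 0, "dy": 0, "dz": 0, "ax": 0, "ay": 0, "az": 52.5},
  ],
)

```text
clock: 44.1
position: [0.5749, -0.106, 0.1253]
tcp_rot: [-0.001, 0.723, 0.691, -0.0]
force: [-0.0, -0.4, 0.8]
grip_width: 0.0547
```

```bash
python3 c.py 10
```

```text
scene shift px [0. 0.] score 0.886
top shift px [0. 0.] score 0.744
tcp [ 0.575  -0.1061  0.1254] jawyaw -2.81 tilt [-0.0007  0.0006] F [ 0.1 -0.4  0.2] T [-0.1   0.07 -0.05] g 0.0544 t 44.2 q6 -0.33
```

>>> jog_arm(
  moves=[
    {"dx": 0, "dy": 0, "dz": -20, "ax": 0, "ay": 0, "az": 2.4},
    {"dx": 0, "dy": 0, "dz": -40, "ax": 0, "ay": 0, "az": 2.4},
    {"dx": 0, "dy": 0, "dz": -54, "ax": 0, "ay": 0, "az": 2.4},
    {"dx": 0, "dy": 0, "dz": -54, "ax": 0, "ay": 0, "az": 2.4},
  ],
)

```text
clock: 44.7
position: [0.5748, -0.1062, 0.0708]
tcp_rot: [-0.001, 0.711, 0.703, -0.0]
force: [-0.2, 1.1, -0.7]
grip_width: 0.0546
```

>>> jog_arm(
  moves=[
    {"dx": 0, "dy": 0, "dz": 0, "ax": 0, "ay": 0, "az": 0},
    {"dx": 0, "dy": 0, "dz": 0, "ax": 0, "ay": 0, "az": 0},
    {"dx": 0, "dy": 0, "dz": 0, "ax": 0, "ay": 0, "az": 0},
    {"dx": 0, "dy": 0, "dz": 0, "ax": 0, "ay": 0, "az": 0},
  ],
  grip=10,
)

```text
clock: 45.2
position: [0.5757, -0.1065, 0.0721]
tcp_rot: [0.001, 0.71, 0.704, 0.0]
force: [2.4, 0.1, 2.5]
grip_width: 0.0296
```

>>> jog_arm(
  moves=[
    {"dx": 0, "dy": 0, "dz": 0, "ax": 0, "ay": 0, "az": -7},
    {"dx": 0, "dy": 0, "dz": 0, "ax": 0, "ay": 0, "az": -14},
    {"dx": 0, "dy": 0, "dz": 0, "ax": 0, "ay": 0, "az": -20},
    {"dx": 0, "dy": 0, "dz": 0, "ax": 0, "ay": 0, "az": -20},
  ],
)

```text
clock: 45.7
position: [0.5754, -0.1064, 0.0722]
tcp_rot: [0.0, 0.822, 0.57, 0.0]
force: [0.3, 0.2, 4.8]
grip_width: 0.0299
```

```bash
python3 c.py 11
```

```text
scene shift px [1.   0.17] score 0.715
top shift px [ 0.5 -0.5] score 0.844
tcp [ 0.5754 -0.1064  0.0722] jawyaw -20.47 tilt [0.0008 0.0002] F [-0.1  0.5  6.6] T [ 0.15  0.15 -0.46] g 0.0295 t 45.8 q6 -0.03
```

>>> jog_arm(
  moves=[
    {"dx": 0, "dy": 0, "dz": -0.5, "ax": 0, "ay": 0, "az": -6},
    {"dx": 0, "dy": 0, "dz": -0.5, "ax": 0, "ay": 0, "az": -12},
    {"dx": 0, "dy": 0, "dz": -0.5, "ax": 0, "ay": 0, "az": -12},
  ],
)

```text
clock: 46.18
position: [0.5753, -0.1064, 0.0721]
tcp_rot: [0.0, 0.877, 0.481, 0.0]
force: [-1.9, 2.1, 10.6]
grip_width: 0.0296
```

```bash
python3 c.py 12
python3 - <<'E'
import cv2
from h import *
c=proj('scene',[tip(1.05)])[0].astype(int)
r=[cv2.imread(f'pics/{n}.png')[c[1]-45:c[1]+45,c[0]-40:c[0]+40] for n in('ref_scene','l12')]
cv2.imwrite('pics/c12.png',cv2.resize(np.hstack(r),None,fx=5,fy=5,interpolation=cv2.INTER_CUBIC))
E
```

```text
scene shift px [2.83 0.67] score 0.671
top shift px [ 0.5 -1. ] score 0.753
tcp [ 0.5753 -0.1064  0.0721] jawyaw -32.46 tilt [0.0006 0.0003] F [-2.8  2.6 10.2] T [ 0.28  0.56 -0.48] g 0.0297 t 46.275 q6 0.18
```

View pics/c12.png

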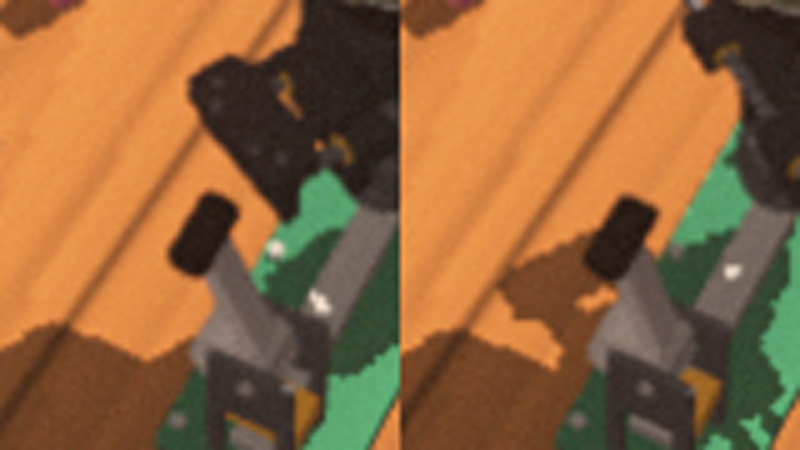

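The pad has pushed the lever back about 0.09 rad (the barrel moved about 3.2 px). The two readings agree with 0.27 rad/rad, so contact began about 0.5 rad of nut ago. I'll back off 29°.

>>> jog_arm(
  moves=[
    {"dx": 0, "dy": 0, "dz": 0, "ax": 0, "ay": 0, "az": 8},
    {"dx": 0, "dy": 0, "dz": 0, "ax": 0, "ay": 0, "az": 16},
    {"dx": 0, "dy": 0, "dz": 0, "ax": 0, "ay": 0, "az": 24},
    {"dx": 0, "dy": 0, "dz": 0, "ax": 0, "ay": 0, "az": 29},
    {"dx": 0, "dy": 0, "dz": 0, "ax": 0, "ay": 0, "az": 29},
  ],
)

```text
clock: 46.9
position: [0.5756, -0.1064, 0.0721]
tcp_rot: [0.001, 0.727, 0.686, 0.0]
force: [0.3, 1.2, 9.6]
grip_width: 0.0298
```

```bash
python3 c.py 13
```

```text
scene shift px [3.   0.83] score 0.717
top shift px [ 0.33 -0.83] score 0.825
tcp [ 0.5757 -0.1064  0.0721] jawyaw -3.36 tilt [ 0.0015 -0.0004] F [0.6 2.5 8. ] T [0.29 0.21 0.27] g 0.0297 t 47.0 q6 -0.32
```

>>> jog_arm(
  moves=[
    {"dx": 0, "dy": 0, "dz": 0, "ax": 0, "ay": 0, "az": 0},
    {"dx": 0, "dy": 0, "dz": 0, "ax": 0, "ay": 0, "az": 0},
    {"dx": 0, "dy": 0, "dz": 30, "ax": 0, "ay": 0, "az": 0},
    {"dx": 0, "dy": 0, "dz": 90, "ax": 0, "ay": 0, "az": 0},
    {"dx": 0, "dy": 0, "dz": 150, "ax": 0, "ay": 0, "az": -10},
  ],
  grip=70,
)

```text
clock: 47.62
position: [0.5747, -0.1064, 0.2224]
tcp_rot: [-0.001, 0.786, 0.618, -0.0]
force: [0.4, 0.1, 0.1]
grip_width: 0.0619
```

```bash
python3 c.py 14; python3 -c "
from h import *
for a in (.93,.96,1.0):print(tip(a).round(4))"
```

```text
scene shift px [3.   0.83] score 0.817
top shift px [ 0.33 -1.17] score 0.625
tcp [ 0.5771 -0.1072  0.2275] jawyaw -13.69 tilt [ 0.0102 -0.0042] F [-0.1  0.7  0.3] T [-0.06  0.07  0.04] g 0.0614 t 47.725 q6 -0.14
[ 0.5596 -0.2342  0.1777]
[ 0.5571 -0.2343  0.1771]
[ 0.5539 -0.2345  0.1762]
```

>>> jog_arm(
  moves=[
    {"dx": 0, "dy": 0, "dz": 10, "ax": 0, "ay": 0, "az": -10},
    {"dx": 0, "dy": -25, "dz": 15, "ax": 0, "ay": 0, "az": -20},
    {"dx": -5, "dy": -50, "dz": 15, "ax": 0, "ay": 0, "az": -30},
    {"dx": -10, "dy": -80, "dz": 15, "ax": 0, "ay": 0, "az": -40},
    {"dx": -17, "dy": -120, "dz": 15, "ax": 0, "ay": 0, "az": -50},
  ],
  grip=85,
)

```text
clock: 48.35
position: [0.5578, -0.227, 0.235]
tcp_rot: [-0.001, 0.974, 0.227, -0.001]
force: [0.3, 0.5, -0.2]
grip_width: 0.0746
```

>>> jog_arm(
  moves=[
    {"dx": -1, "dy": -10, "dz": 0, "ax": 0, "ay": 0, "az": -10},
    {"dx": -1, "dy": -10, "dz": 0, "ax": 0, "ay": 0, "az": -20},
    {"dx": -1, "dy": -10, "dz": 0, "ax": 0, "ay": 0, "az": -27},
    {"dx": -1, "dy": -10, "dz": 0, "ax": 0, "ay": 0, "az": -27},
  ],
)

```text
clock: 48.85
position: [0.5569, -0.2364, 0.2351]
tcp_rot: [-0.0, 1.0, -0.004, -0.001]
force: [-0.0, -0.6, 0.4]
grip_width: 0.0747
```

```bash
python3 -c "
from h import *
tool()"
```

```text
tcp [ 0.5569 -0.2364  0.2351] jawyaw -90.42 tilt [-0.0014  0.0008] F [-0.  -0.6  0.4] T [0.01 0.15 0.05] g 0.0747 t 48.85 q6 0.98
```

>>> jog_arm(
  moves=[
    {"dx": 0, "dy": 0, "dz": -30, "ax": 0, "ay": 0, "az": 2.8},
    {"dx": 0, "dy": 0, "dz": -60, "ax": 0, "ay": 0, "az": 2.8},
    {"dx": 0, "dy": 0, "dz": -77, "ax": 0, "ay": 0, "az": 2.8},
    {"dx": 0, "dy": 0, "dz": -77, "ax": 0, "ay": 0, "az": 2.8},
  ],
)

```text
clock: 49.35
position: [0.5569, -0.2363, 0.1582]
tcp_rot: [-0.001, 1.0, 0.02, -0.001]
force: [-0.5, 0.7, 0.5]
grip_width: 0.075
```

>>> jog_arm(
  moves=[
    {"dx": 0, "dy": 0, "dz": 0, "ax": 0, "ay": 0, "az": 0},
    {"dx": 0, "dy": 0, "dz": 0, "ax": 0, "ay": 0, "az": 0},
    {"dx": 0, "dy": 0, "dz": 0, "ax": 0, "ay": 0, "az": 0},
    {"dx": 0, "dy": 0, "dz": 0, "ax": 0, "ay": 0, "az": 0},
    {"dx": 0, "dy": 0, "dz": 0, "ax": 0, "ay": 0, "az": 0},
  ],
  grip=20,
)

```text
clock: 49.98
position: [0.5572, -0.2365, 0.1593]
tcp_rot: [0.0, 1.0, 0.02, 0.0]
force: [-0.5, 0.5, 1.2]
grip_width: 0.0335
```

Run:
```python
from h import *
tool();lang()
p=None
for a in(.7,.8,.88,.96,1.05,1.12,1.2,1.3,1.4,1.55,1.7,1.8,1.9,2.0,2.1,2.16):print(a,((tip(a)-tip(.96))*1e3).round(1))
```

```text
tcp [ 0.5572 -0.2365  0.1593] jawyaw -87.74 tilt [ 0.0002 -0.0002] F [-0.5  0.5  1.2] T [-0.01  0.21 -0.05] g 0.0335 t 49.975 q6 0.94
lever est 0.957 radius 85.9 [ -21.9 -202.2  178. ]
0.7 [21.8  0.9  2.9]
0.8 [13.4  0.6  2.4]
0.88 [6.6 0.3 1.5]
0.96 [0. 0. 0.]
1.05 [-7.3 -0.3 -2.3]
1.12 [-12.8  -0.5  -4.5]
1.2 [-18.9  -0.8  -7.6]
1.3 [-26.1  -1.1 -12. ]
1.4 [-32.9  -1.4 -17.2]
1.55 [-42.   -1.7 -26.1]
1.7 [-49.6  -2.  -36.3]
1.8 [-53.8  -2.2 -43.6]
1.9 [-57.3  -2.4 -51.4]
2.0 [-60.   -2.5 -59.5]
2.1 [-61.8  -2.5 -67.7]
2.16 [-62.5  -2.6 -72.8]
```

>>> jog_arm(
  moves=[
    {"dx": -3.5, "dy": -0.1, "dz": -1, "ax": 0, "ay": 0, "az": 0},
    {"dx": -7.3, "dy": -0.3, "dz": -2.3, "ax": 0, "ay": 0, "az": 0},
    {"dx": -7.3, "dy": -0.3, "dz": -2.3, "ax": 0, "ay": 0, "az": 0},
  ],
)

```text
clock: 50.35
position: [0.5497, -0.2368, 0.1567]
tcp_rot: [-0.0, 1.0, 0.02, -0.0]
force: [1.1, -0.2, -0.3]
grip_width: 0.0334
```

>>> jog_arm(
  moves=[
    {"dx": -5.5, "dy": -0.2, "dz": -2.2, "ax": 0, "ay": 0, "az": 0},
    {"dx": -11.6, "dy": -0.5, "dz": -5.3, "ax": 0, "ay": 0, "az": 0},
    {"dx": -11.6, "dy": -0.5, "dz": -5.3, "ax": 0, "ay": 0, "az": 0},
  ],
)

```text
clock: 50.72
position: [0.5382, -0.2373, 0.1515]
tcp_rot: [0.0, 1.0, 0.02, 0.0]
force: [4.7, 1.0, 0.2]
grip_width: 0.0332
```

>>> jog_arm(
  moves=[
    {"dx": -7.2, "dy": -0.3, "dz": -4.4, "ax": 0, "ay": 0, "az": 0},
    {"dx": -14, "dy": -0.6, "dz": -9.6, "ax": 0, "ay": 0, "az": 0},
    {"dx": -14, "dy": -0.6, "dz": -9.6, "ax": 0, "ay": 0, "az": 0},
  ],
)

```text
clock: 51.1
position: [0.5245, -0.2378, 0.1422]
tcp_rot: [0.0, 1.0, 0.02, 0.001]
force: [6.0, 1.6, 1.1]
grip_width: 0.0336
```

Run:
```python
from h import *
tool();lang()
```

```text
tcp [ 0.5245 -0.2378  0.1422] jawyaw -87.75 tilt [ 0.0017 -0.0002] F [6.  1.6 1.1] T [ 0.18 -0.9  -0.01] g 0.0336 t 51.1 q6 0.9
lever est 1.392 radius 85.6 [ -54.7 -202.1  160.9]
```

The lever is free at 1.05 rad (1 N, friction only), then takes 4.7 N at 1.2 and about 5–6 N at 1.4. Firm resistance therefore starts at about midway, so I'll close it.

>>> jog_arm(
  moves=[
    {"dx": -9.1, "dy": -0.3, "dz": -8.9, "ax": 0, "ay": 0, "az": 0},
    {"dx": -16.7, "dy": -0.6, "dz": -19.1, "ax": 0, "ay": 0, "az": 0},
    {"dx": -20.9, "dy": -0.8, "dz": -26.4, "ax": 0, "ay": 0, "az": 0},
    {"dx": -24.4, "dy": -1, "dz": -34.2, "ax": 0, "ay": 0, "az": 0},
    {"dx": -27.1, "dy": -1.1, "dz": -42.3, "ax": 0, "ay": 0, "az": 0},
  ],
)

```text
clock: 51.72
position: [0.4971, -0.2389, 0.0994]
tcp_rot: [0.0, 1.0, 0.02, 0.0]
force: [6.7, 2.0, 1.3]
grip_width: 0.0335
```

>>> jog_arm(
  moves=[
    {"dx": -1.8, "dy": 0, "dz": -8.2, "ax": 0, "ay": 0, "az": 0},
    {"dx": -2.5, "dy": 0, "dz": -11.5, "ax": 0, "ay": 0, "az": 0},
    {"dx": -2.5, "dy": 0, "dz": -11.5, "ax": 0, "ay": 0, "az": 0},
  ],
)

```text
clock: 52.1
position: [0.4952, -0.2391, 0.0898]
tcp_rot: [0.0, 1.0, 0.02, 0.001]
force: [-0.2, 5.1, 19.0]
grip_width: 0.0334
```

Run:
```python
from h import *
tool();lang()
```

```text
tcp [ 0.4952 -0.2391  0.0898] jawyaw -87.72 tilt [ 0.0015 -0.0009] F [-0.2  5.1 19. ] T [0.93 0.06 0.05] g 0.0334 t 52.1 q6 0.87
lever est 2.111 radius 85.1 [ -84.  -202.2  108.5]
```

Fully closed against its stop at 2.11 rad, with 19 N. I'll release, retreat and check.

>>> jog_arm(
  moves=[
    {"dx": 0, "dy": 0, "dz": 1.5, "ax": 0, "ay": 0, "az": 0},
    {"dx": 0, "dy": 0, "dz": 1.5, "ax": 0, "ay": 0, "az": 0},
    {"dx": 0, "dy": 0, "dz": 1.5, "ax": 0, "ay": 0, "az": 0},
    {"dx": 0, "dy": 0, "dz": 40, "ax": 0, "ay": 0, "az": 0},
    {"dx": 0, "dy": 0, "dz": 100, "ax": 0, "ay": 0, "az": 0},
  ],
  grip=85,
)

```text
clock: 52.72
position: [0.4937, -0.2385, 0.1876]
tcp_rot: [-0.001, 1.0, 0.02, -0.002]
force: [0.3, -1.1, 0.2]
grip_width: 0.0746
```

>>> jog_arm(
  moves=[
    {"dx": -40, "dy": 0, "dz": 60, "ax": 0, "ay": 0, "az": 0},
    {"dx": -80, "dy": 30, "dz": 100, "ax": 0, "ay": 0, "az": 0},
    {"dx": -110, "dy": 80, "dz": 110, "ax": 0, "ay": 0, "az": 0},
    {"dx": -120, "dy": 100, "dz": 110, "ax": 0, "ay": 0, "az": 0},
    {"dx": -120, "dy": 100, "dz": 110, "ax": 0, "ay": 0, "az": 0},
  ],
)

```text
clock: 53.35
position: [0.3742, -0.1382, 0.2985]
tcp_rot: [0.0, 1.0, 0.02, 0.0]
force: [0.4, -0.9, -0.1]
grip_width: 0.0751
```

Run:
```python
from h import *
tool()
snap('wrist','w20');im=snap('scene','s20')
print(proj('wrist',[tip(2.1)]))
a=cv2.imread('pics/raw_w20.png')[0:300];b=im[60:420,130:440]
b=cv2.resize(b,None,fx=1.3,fy=1.3);a=cv2.resize(a,(395,int(300*395/560)))
o=np.zeros((468,395+403,3),np.uint8);o[:a.shape[0],:395]=a;o[:b.shape[0],395:395+b.shape[1]]=b
cv2.imwrite('pics/fin.png',o)
```

```text
tcp [ 0.3742 -0.1382  0.2985] jawyaw -87.67 tilt [ 0.0007 -0.0007] F [ 0.4 -0.9 -0.1] T [ 0.    0.11 -0.01] g 0.0751 t 53.35 q6 0.88
[[378.55545323  72.13311022]]
```

View pics/fin.png

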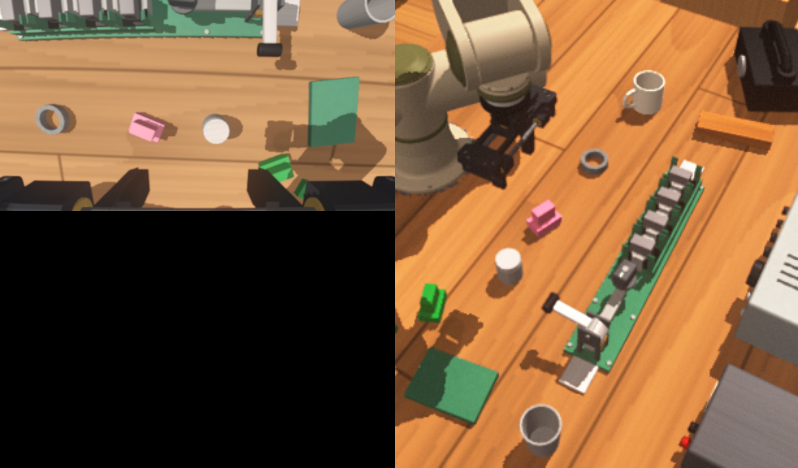

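The lever stays closed: the barrel is at about (381,69) raw and (379,72) was predicted for 2.1 rad. All four packs are in and the bystanders haven't moved. Handing in.

```bash
python3 -c "
from plant import *
print(job_done())"
```

```text
the job is handed in; nothing more can be done
None
```

All four battery packs are in the rack and it is locked; the job was handed in at about 53 s.

**Packs:** Bay0 and bay1 slipped 1–2 mm in the grip while I pressed them. I pressed on their tops with closed fingers and both stopped at 72 mm under load, which is fully home. Bay2 stopped firmly at home height. Bay3 also stopped there and held when tugged, lifting only 2 mm against 6 N, which matches the gap under the tabs. I did not check the tops of bay2 and bay3.

**Nut:** I set the lever at about 1.05 rad and tightened the nut in two grasps, 4.84 rad in all, until the pad pushed the lever back about 0.09 rad. I then backed the nut off about 0.5 rad, to the estimated point of first contact.

**Lever:** Moving it by hand gave about 1 N at 1.05 rad (friction only) and 4.7 N at 1.2 rad, so resistance starts at or just past midway. It closed against its stop at 2.11 rad and stayed closed after release.

**Last look:** The final pictures show the lever closed, all four packs in place and the bystanders and look-alikes I could see where they were.

**Caveats:**
- The pad squeeze could not be read directly, so the clamp force is inferred from where resistance began.
- The force read 43.6 N briefly while the fingers pressed the bay1 pack down. I took the 40 N limit to mean the arm or gripper body, not the fingers.
- With the wrist turned, the wrist camera's view of the nut and lever was about 4–5 mm off the positions worked out from the rack, so I placed the nut grasp between the two.

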